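# Fit a lamp cartridge in the burn-in station's bayonet port

## Task

Slide the dust shutter of the burn-in station fully open, take the lamp cartridge (the one with the flat wing and the cross-bar on its foot) round its body from the sloping rack, stand it upright on the rubber pad and let go. Take it again by its wing, lower its cross-bar into the slot of the port, push it down against the spring, turn it a quarter turn clockwise and let it rise until it locks, then let go and throw the toggle switch fully on. Leave the blanking cartridge in the rack and do not disturb the other things on the bench.

Things in the scene. Friction and masses are not known exactly. Their poses are not given: they have to be found in the camera images.
- shutter (a joint): Sliding steel dust shutter on the station's deck, covering the bayonet port. Value in m: 0 = closed over the port, 0.08 = fully open at its end stop. It slides towards the station's own +y (to the left as seen from the robot) with about 1.5 N of friction and stays where it is left; it may start up to 10 mm open.
- shutter_tab (a point): Middle of the shutter's upright black tab, 34 mm along the station's x, 12 mm thick along its y; the tab stands from 5 to 35 mm above the deck and this point is 20 mm above the deck. It moves with the shutter. Axes as the station's.
- station: Fixed white burn-in station with an aluminium deck, 200 (x) x 250 (y) x 80 mm high, the bayonet port in the middle of its deck. Origin: centre of its underside; x points from its front (robot side) to its back, y to the left, z up.
- port (a point): Centre of the bayonet port, in the deck's upper face; axes as the station's. The port is a 35 mm square hole with a 15 mm wide slot through it along x, reaching 25.5 mm either side, in a plate 6 mm thick. The cross-bar enters along x. With its foot over 17 mm below the deck face the lamp turns, only CLOCKWISE seen from above, a quarter turn to an end stop (some degrees of play).
- plunger (a joint): Spring plunger under the port, value in m: 0 = up, its top 5 mm below the deck face; 0.016 = fully down, 21 mm below. It pushes up with about 4 N at 0 and 10 N at 0.016. After the quarter turn, when let go, it lifts the lamp until the cross-bar lies in a groove along the port's y, the foot 12 mm below the deck face (plunger at 0.007): locked.
- switch (a joint): Black toggle lever on the deck. Value in rad: 0 = off (leaning to the station's -x, towards the robot), 1.0 = fully on (leaning to +x). It stays where it is left.
- switch_tip (a point): Centre of the 26 mm black ball at the free end of the toggle lever. The lever is a 10 mm rod, 50 mm from pivot to ball centre, swinging in the station's x-z plane, 0.5 rad either side of upright; a push of 1 to 2 N at the ball moves it, against firm end stops. Its pivot is 22 mm above the deck, 93 mm to the station's -y side of the port, on a grey block 70 x 50 x 25 mm high.
- lamp_center (a point): Lamp cartridge, 106 mm long, about 0.22 kg; this point is on its axis 53 mm from its foot (half-way up). z runs from foot to wing. Square aluminium body 40 x 40 mm from 22 to 72 mm above the foot; flat black wing from 72 to 106 mm, 36 mm along y, 12 mm thick along x, so the wing shows how the cross-bar lies. It starts in one of the rack's two bays, leaning 45 degrees.
- lamp_foot (a point): Centre of the underside of the lamp cartridge's foot; axes as lamp_center. The foot is a steel plug 30 mm in diameter and 22 mm long, with a cross-bar at its very end: 46 mm along y, 10 mm wide along x, 6 mm thick, flush with the underside. It stands on it unaided on a level surface.
- blank_center (a point): Blanking cartridge in the rack's other bay (100 mm to the side of the lamp): same length, square body and plug, but with a round knob 24 mm in diameter in place of the wing and no cross-bar. To be left alone. This point is half-way up its axis.
- rack: Fixed grey rack, base 150 (x) x 200 (y) mm, 115 mm high; origin: centre of its underside. Two bays at y = +50 and -50 mm; cartridges lean towards +x, foot low on the robot's side (x -40, z 31 mm), y level across the bay. A slope board 52 mm wide lies 20 mm under the axis; beyond the wing, 6 mm off, an end plate reaches to 7 mm below the axis; low cheeks (6 mm) flank the body's foot end.
- pad_top (a point): Centre of the upper face of the fixed black rubber pad, 110 x 110 mm, 4 mm thick, on the bench.
- tip_box: Bystander: grey box with a clear lid, 85 x 120 x 65 mm; origin under its centre.
- amber_bottle: Bystander: amber bottle, 70 mm across, 150 mm high; origin under its centre.
- jar: Bystander: white jar, 48 mm across, 60 mm high; origin under its centre.
- screwdriver: Bystander: screwdriver lying on the bench; origin under its middle.
- vial_rack: Bystander: white rack with small vials, 90 x 120 x 52 mm; origin under its centre.
- wrench: Bystander: wrench lying on the bench; origin under its middle.
Not all that is in view belongs to the job. What is shaped like the part that bears pad_top but pink is not meant. What is shaped like the part that bears lamp_center but purple is not meant.

How it is judged (in metres and radians):
On the way, in this order (a step that is already met when the one before it is completed fails the run):
1. the shutter is open (more than 70 mm) (value of joint shutter above 0.07 m), for 0.1 s.
2. the lamp cartridge stands upright on the pad, its foot's centre within 50 mm of the pad's centre, let go (horizontal distance between lamp_foot and pad_top below 0.05 m and z of lamp_foot in the frame of pad_top below 0.005 m and angle between lamp_center's own z axis and vertical below 0.1 rad and contact force between the fingers and lamp below 0.05 N and linear speed of lamp below 0.03 m/s), for 0.2 s.
3. the lamp is pushed down in the port (foot more than 16 mm below the deck face), cross-bar still along the slot (z of lamp_foot in the frame of port below -0.016 m and horizontal distance between lamp_foot and port below 0.006 m and angle between the y axis of lamp_center and the x axis of port, either way round below 0.4 rad), for 0.02 s.
4. the lamp is turned a quarter turn, risen into its groove and let go (z of lamp_foot in the frame of port between -0.0145 and -0.0095 m and horizontal distance between lamp_foot and port below 0.005 m and angle between the y axis of lamp_center and the y axis of port, either way round below 0.25 rad and angle between lamp_center's own z axis and vertical below 0.1 rad and contact force between the fingers and lamp below 0.05 N), for 0.2 s.
5. the toggle switch is thrown on (value of joint switch above 0.85 rad), for 0.1 s.
At the end, for the whole second after the job is handed in: Lamp locked and let go, at rest: foot 9.5-14.5 mm below the deck face, within 5 mm of the port's centre, cross-bar within 0.25 rad of the port's y, tilt under 0.1 rad; shutter over 70 mm open; switch over 0.85 rad; blanking cartridge within 20 mm of its place; other things within 30 mm (all of step 4 and linear speed of lamp below 0.02 m/s and value of joint shutter above 0.07 m and value of joint switch above 0.85 rad and distance of blank_center from where it was at the start of the episode below 0.02 m); the robot touches nothing.
It fails at once if the blanking cartridge is moved more than 20 mm (distance of blank_center from where it was at the start of the episode above 0.02 m).
It fails at once if another thing on the bench is moved more than 30 mm (distance of any of tip_box, amber_bottle, jar, screwdriver, vial_rack, wrench from where it was at the start of the episode above 0.03 m).
It also fails if it takes over 72 s, if anything falls off the work surface, if the arm or the gripper's body presses on something with over 40 N, if the wrist force passes 120 N, or if a joint passes its speed limit or range.

## Robot

A 6-joint arm with a two-finger parallel gripper is mounted at the origin on the work surface. World frame = base frame: x ahead of the robot, y to its left, z up, the work surface at z = 0. Lengths are in mm, angles in degrees, forces in N, time in s.
With the tool pointing down it reaches from about 300 to 850 mm from the base axis. Payload 4.2 kg.
Tool frame: the origin (TCP) lies on the mounting face of the last link; the fingertips stand 191 mm ahead of it and the grasp point (between the pads) lies 172 mm ahead of it; z points along the fingers, y is the direction in which the jaws open and shut (so a half turn about z gives the same grasp; the last joint's range is limited). The gripper opens to 91 mm and grips with 3 to 60 N. Pads are 32 mm wide; open, the fingers measure 118 mm over their backs; the gripper's body (76 mm by 178 mm) begins 60 mm behind the grasp point.
Start: joints at [-65.89, 18.312, 89.639, -0, 72.044, -1.146], TCP at [245.329, -520.035, 404.776] pointing down, gripper open.
Joint ranges: [-177.97, 177.97], [-48.28, 115.42], [12.27, 149.76], [-77.06, 257.06], [2.81, 150.46], [-146.56, 146.56]. Speed limits (degrees/s): [147.25, 147.25, 180, 180, 180, 180].

## Interface

Orientations are given as [roll, pitch, yaw] about the fixed x, y, z axes, in that order (R = Rz(yaw) Ry(pitch) Rx(roll)).
In Python, from workcell import env gives the robot as it stands.
- The arm moves only by the shell command python3 -m handwheel 'ROWS' [FORCE]. ROWS is JSON, a list of rows, each an object with "gripper": the opening in per cent of the stroke, from 0 (shut) to 100 (fully open); "travel": the shift along the tool's x, y, z in m, a list of three; "twist": the turn about the tool's z in rad. In form: [{"gripper": gripper, "travel": [x, y, z], "twist": twist}, ...]. A call has 1 to 5 rows; each row shifts and turns the commanded pose from where the row before left it, along the tool's axes as they then stand; what a row does not reach is not made up. A row lasts 1/12 s, in which the tool goes at most 41.7 mm and 7.16 degrees, less where a joint would pass 70% of its speed; a pose out of reach is approached as far as the arm can. A call with a gripper value outside its range is refused whole. The fingers move at their own pace and stop on an object; FORCE is the grip in N (left out, the last holds). Time passes only in rows, so rows that do not move let the fingers close. It gives the time, the measured TCP pose, the force and the opening at its end, in the units of the state.
- env.state(): the state, without advancing time (a new reading comes with each control period).
- env.grab_frame(name): name is "scene" or "top" or "wrist"; returns a dict with "frame" (384x512x3 uint8, red, green, blue), "intrinsics" (3x3 intrinsics, pixels), "extrinsics" (4x4, takes a point from camera to world coordinates). Camera axes: x right, y down, z forward; pixel columns grow to the right and rows downward; lengths in mm; the calibration is good to about 2 mm. A picture is of the moment at which its call begins. There is no depth.
- env.job_done(): hands the job in, once; it reports no verdict.
Trained networks look in the newest picture that a camera, given by its name, has taken for a name from the list of things; names that differ only in an ending like _2 or _b are one class to them, and where a whole thing is asked for, a point or a joint stands for the part that bears it (a point fixed in the world has none). Each returns a list of dicts, best first, with "confidence" (0 to 1); they miss things now and then, are a little off and sometimes report something else, mostly with a low value. They report only what shows in the picture. A call takes as long as a camera call. They do not tell look-alikes from the thing itself.
- env.trace(camera, thing): "pixels" (384x512 bool, what is visible of it) and "uv" ([column, row] in pixels, amid what is visible of it).
- env.pinpoint(camera, thing): "uv" ([column, row] in pixels: a listed point, or the origin of a listed thing).
The state is a dict: "time_s": time; "qpos": joint angles; "qvel": joint speeds; "effort": joint torques, N m; "ee_pos": TCP position; "ee_rot": TCP orientation; "force": force on the tool from outside, world axes, zero at the start; "torque": the same for the moment, N m; "gripper_width": finger opening in mm.
Only numpy, scipy, OpenCV 4.12 (cv2) and the standard library are available. Lean on these libraries where they do the work, as an engineer would, in place of code of your own. Each camera call takes 0.05 s, during which the arm holds its last target. There are 200 camera calls.

## Working session

There is one attempt and no reset: what is moved stays moved. The work goes in short steps, Python scripts to look and compute and a shell command to move; the robot and the scene stay as the last step left them, time stands still between calls to the robot, and variables do not carry over. Pictures are saved under pics/ and viewed, about 8 in all and at most 12, crops included, and the job is handed in when it is done.

```bash
ls; mkdir -p pics; cat > h.py <<'E'
import numpy as np, cv2
from workcell import env
from scipy.spatial.transform import Rotation as R
def ray(f,uv):
    K=np.array(f["intrinsics"]);T=np.array(f["extrinsics"])
    d=T[:3,:3]@np.linalg.inv(K)@np.array([uv[0],uv[1],1.]);return T[:3,3],d/np.linalg.norm(d)
def atz(f,uv,z):
    o,d=ray(f,uv);return o+d*(z-o[2])/d[2]
def tri(rs):
    A=sum(np.eye(3)-np.outer(d,d) for o,d in rs);b=sum((np.eye(3)-np.outer(d,d))@o for o,d in rs)
    return np.linalg.solve(A,b)
def proj(f,p):
    T=np.linalg.inv(np.array(f["extrinsics"]));q=np.array(f["intrinsics"])@(T[:3,:3]@np.array(p,float)+T[:3,3]);return q[:2]/q[2]
def save(f,n,s=1):
    cv2.imwrite("pics/"+n,cv2.cvtColor(f["frame"],cv2.COLOR_RGB2BGR))
E
python3 - <<'E'
from h import *
np.set_printoptions(precision=1,suppress=True)
s=env.state();print(s)
F={c:env.grab_frame(c) for c in("scene","top")}
im=np.vstack([cv2.resize(F[c]["frame"],(400,300)) for c in F])
for c in F: save(F[c],c+".png"); print(c,np.array(F[c]["extrinsics"]))
cv2.imwrite("pics/both.png",cv2.cvtColor(np.hstack([cv2.resize(F[c]["frame"],(800,600)) for c in F])[:, :],cv2.COLOR_RGB2BGR))
for t in "shutter_tab station port switch_tip lamp_center lamp_foot blank_center rack pad_top tip_box amber_bottle jar screwdriver vial_rack wrench".split():
    rs={c:[(np.round(r["uv"]),round(r["confidence"],2)) for r in env.pinpoint(c,t)] for c in F}
    p=None
    if rs["scene"] and rs["top"]: p=tri([ray(F[c],rs[c][0][0]) for c in F])
    print(t,rs,p)
E
```

```text
pics
{'time_s': 0.0, 'qpos': array([-65.9,  18.4,  89.7,  -0. ,  72. ,  -1.1]), 'qvel': array([0.1, 0.1, 0.2, 0. , 0. , 0. ]), 'effort': array([ -0. , -41.2, -23.2,   0.1,   0. ,  -0. ]), 'ee_pos': array([ 245.3, -519.9,  403.9]), 'ee_rot': array([-179.9,   -0. ,   25.3]), 'force': array([-0.1, -0.3,  0.2]), 'torque': array([ 0.,  0., -0.]), 'gripper_width': 91.11883604051965}
scene [[   0.4    0.6   -0.8 1461.6]
 [   0.9   -0.2    0.3 -275.4]
 [   0.    -0.8   -0.6  857.5]
 [   0.     0.     0.     1. ]]
top [[   0.    -1.     0.2  338.1]
 [  -1.    -0.     0.    78.4]
 [   0.    -0.2   -1.  1254.6]
 [   0.     0.     0.     1. ]]
shutter_tab {'scene': [(array([186., 233.]), 0.79)], 'top': []} None
station {'scene': [(array([187., 257.]), 0.95)], 'top': [(array([348., 181.]), 0.61)]} [ 599.6 -200.6   -7.6]
port {'scene': [(array([185., 239.]), 0.62)], 'top': [(array([354., 166.]), 0.72), (array([357., 174.]), 0.67), (array([260., 125.]), 0.21)]} [ 621.1 -198.8   85.8]
switch_tip {'scene': [(array([146., 227.]), 0.52)], 'top': [(array([168., 198.]), 0.56), (array([405., 173.]), 0.53)
[... 855 characters left out ...]
'top': [(array([179., 296.]), 0.92), (array([264., 194.]), 0.74)]} [ 240.9  244.2 -286.6]
tip_box {'scene': [], 'top': []} None
amber_bottle {'scene': [(array([332., 256.]), 0.71), (array([147., 224.]), 0.65)], 'top': [(array([209., 129.]), 0.98)]} [749.8 209.1  -0.7]
jar {'scene': [(array([271., 240.]), 0.53)], 'top': [(array([263., 168.]), 0.52)]} [632.5  52.3  11.9]
screwdriver {'scene': [(array([205., 205.]), 0.74)], 'top': [(array([314., 264.]), 0.69)]} [363.5 -95.7  -8.5]
vial_rack {'scene': [(array([156., 209.]), 0.72)], 'top': [(array([373., 276.]), 0.81)]} [ 331.9 -261.4   -6.7]
wrench {'scene': [(array([252., 194.]), 0.49)], 'top': [(array([254., 255.]), 0.81)]} [386.1  73.7  14.6]
```

```bash
python3 - <<'E'
import cv2
for c in("scene","top"): cv2.imwrite(f"pics/{c}_b.png",cv2.resize(cv2.imread(f"pics/{c}.png"),(800,600),interpolation=cv2.INTER_CUBIC))
E
```

```text
(no output)
```

View pics/scene_b.png

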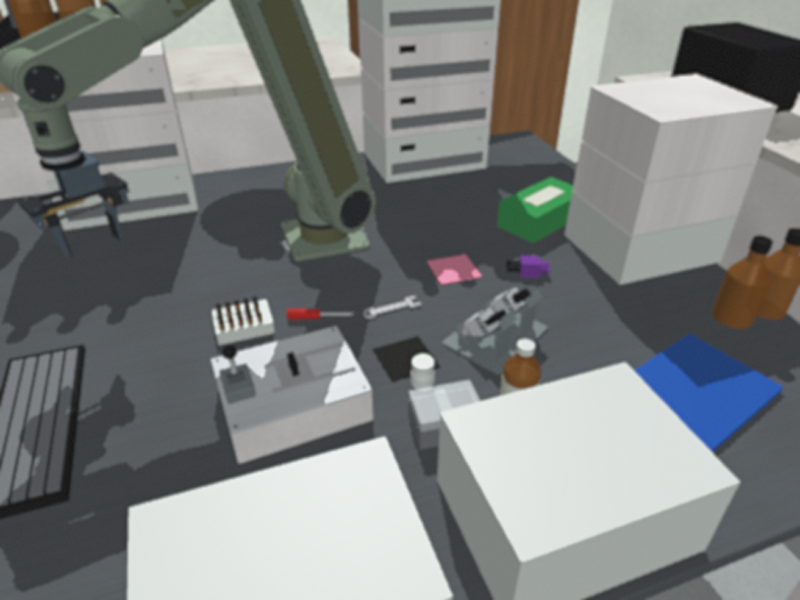

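View pics/top_b.png

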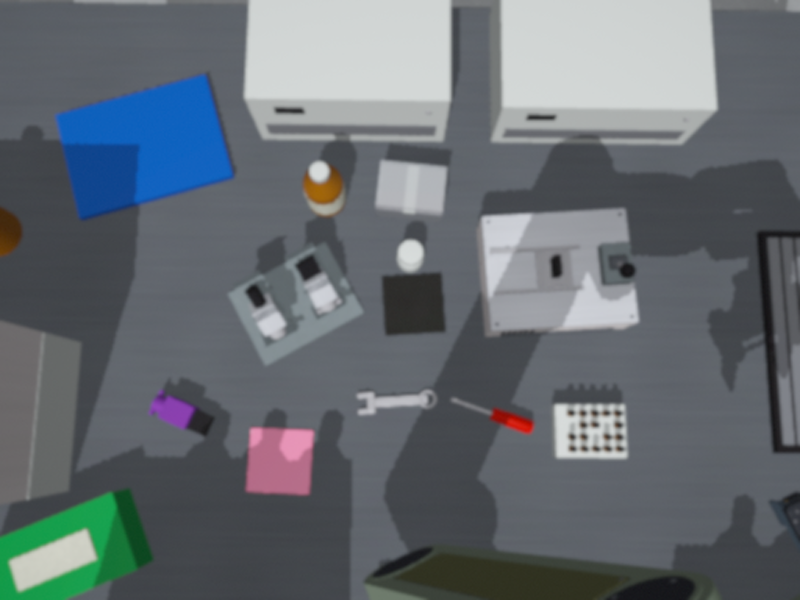

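The scene view shows the station on the left (tab at about 293,362), the switch at 232,360, the black pad at 405,355, and the rack at 495,325 with the two cartridges. The pink pad (453,268) and the purple cartridge (527,266) are decoys. The top view agrees: station 558,270, pad 414,303, rack 295,303. The lamp is probably the right-hand cartridge, and a wrist view will confirm that. I'll move above the station first.

```bash
python3 -m handwheel '[{"gripper":50,"travel":[0,0,0],"twist":0.1},{"gripper":50,"travel":[0,0,0],"twist":0.1},{"gripper":50,"travel":[0,0,0],"twist":0.1},{"gripper":50,"travel":[0,0,0],"twist":0.1}]' 10
python3 -m handwheel '[{"gripper":50,"travel":[0.028,-0.028,0],"twist":0},{"gripper":50,"travel":[0.028,-0.028,0],"twist":0},{"gripper":50,"travel":[0.028,-0.028,0],"twist":0},{"gripper":50,"travel":[0.028,-0.028,0],"twist":0},{"gripper":50,"travel":[0.028,-0.028,0],"twist":0}]'
python3 -m handwheel '[{"gripper":50,"travel":[0.028,-0.028,0],"twist":0},{"gripper":50,"travel":[0.028,-0.028,0],"twist":0},{"gripper":50,"travel":[0.028,-0.028,0],"twist":0},{"gripper":50,"travel":[0.028,-0.028,0],"twist":0},{"gripper":50,"travel":[0.028,-0.028,0],"twist":0}]'
python3 -m handwheel '[{"gripper":50,"travel":[0,0,0],"twist":0},{"gripper":50,"travel":[0,0,0],"twist":0},{"gripper":50,"travel":[0,0,0],"twist":0}]'
python3 - <<'E'
from h import *
np.set_printoptions(precision=1,suppress=True)
f=env.grab_frame("wrist");save(f,"w1.png");print(np.array(f["extrinsics"]),env.state()["ee_rot"])
cv2.imwrite("pics/w1b.png",cv2.resize(cv2.imread("pics/w1.png"),(800,600)))
for t,z in(("shutter_tab",100),("station",0),("port",80),("switch_tip",146)):
    for r in env.pinpoint("wrist",t)[:2]: print(t,r["uv"],round(r["confidence"],2),atz(f,r["uv"],z))
E
```

```text
time_s: 1.93
ee_pos: [245.3, -520.0, 404.8]
ee_rot: [180.0, -0.0, 2.1]
force: [-0.6, -0.1, 0.1]
gripper_width: 67.3
time_s: 2.35
ee_pos: [380.3, -373.0, 404.9]
ee_rot: [180.0, -0.0, 2.3]
force: [-0.3, -0.7, -0.2]
gripper_width: 45.8
time_s: 2.77
ee_pos: [514.7, -227.1, 405.0]
ee_rot: [180.0, -0.0, 2.3]
force: [0.8, 0.1, -0.0]
gripper_width: 45.9
time_s: 3.02
ee_pos: [513.5, -228.9, 404.6]
ee_rot: [180.0, 0.0, 2.4]
force: [-0.4, -0.1, 1.2]
gripper_width: 45.9
[[   0.    -1.    -0.2  578.4]
 [  -1.    -0.    -0.  -225.8]
 [   0.     0.2   -1.   384.8]
 [   0.     0.     0.     1. ]] [180.    0.    2.3]
shutter_tab [222.7, 91.8] 0.56 [ 606.3 -196.8  100. ]
station [240.0, 101.4] 0.9 [ 605.4 -209.    -0. ]
port [232.4, 91.0] 0.65 [ 609.5 -204.6   80. ]
switch_tip [343.2, 109.3] 0.57 [ 592.7 -298.2  146. ]
```

View pics/w1b.png

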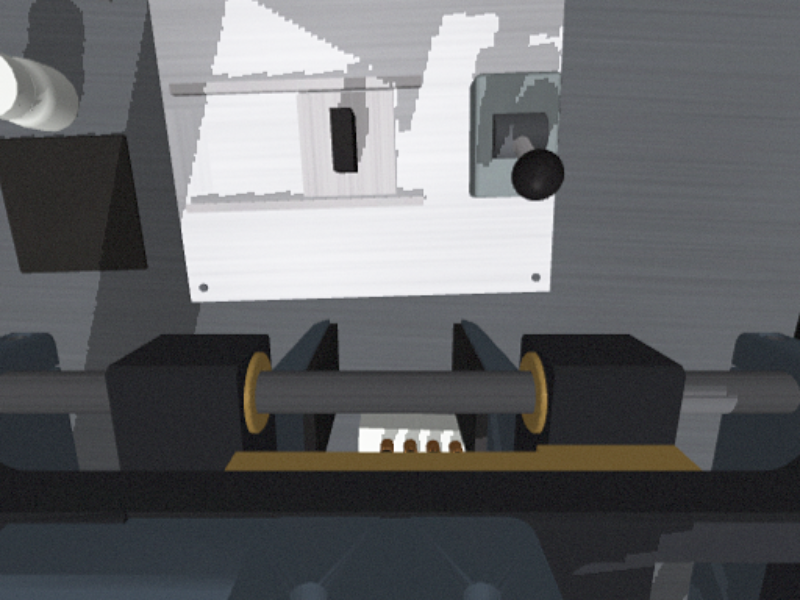

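The wrist view shows the shutter nearly closed with its tab at (343,140). The switch ball is at (538,174) and the deck's front corners are at (192,301) and (551,291). I'll fix the station frame from those.

```bash
python3 - <<'E'
from h import *
np.set_printoptions(precision=1,suppress=True)
f=env.grab_frame("wrist");k=1.5625
a=atz(f,(192/k,301/k),80);b=atz(f,(551/k,291/k),80)
v=a-b;yaw=np.arctan2(-v[0],v[1]);print("corners",a,b,np.linalg.norm(v),np.degrees(yaw))
ex=np.array([np.cos(yaw),np.sin(yaw),0]);ey=np.array([-ex[1],ex[0],0])
P=(a+b)/2+100*ex;print("port",P)
for n,u,z in(("tabtop",(342,108),115),("tabtopR",(354,108),115),("ball",(538,174),146),("rail",(423,82),80),("shR",(397,90),83),("blkR",(560,73),105),("blkL",(476,73),105),("holeL",(204,288),80),("holeR",(536,277),80)):
    p=atz(f,(u[0]/k,u[1]/k),z);print(n,p,(p-P)@ex,(p-P)@ey)
F={c:env.grab_frame(c) for c in("scene","top")}
m=env.trace("wrist","shutter_tab")
for t in("switch_tip","shutter_tab"):
  print(t,[(r["uv"],r["confidence"]) for r in env.trace("wrist",t)][:2],[(r["uv"],r["confidence"]) for r in env.trace("top",t)][:2],[(r["uv"],r["confidence"]) for r in env.trace("scene",t)][:2])
print("pad",atz(F["top"],(414/k,303/k),4),"proj tab",proj(F["top"],P+[0,0,20]),proj(F["scene"],P+[0,0,20]))
E
```

```text
corners [499.1 -88.4  80. ] [ 516.2 -339.    80. ] 251.1409232409736 3.914880061943641
port [ 607.4 -206.8   80. ]
tabtop [ 623.4 -195.9  115. ] 16.6711876913832 9.876901199560928
tabtopR [ 623.7 -202.6  115. ] 16.482322671707205 3.1365919912708575
ball [ 590.6 -300.5  146. ] -23.19006087835455 -92.3248689972695
rail [ 646.5 -242.4   80. ] 36.57487859099323 -38.10652043648545
shR [ 640.6 -226.3   83. ] 31.779737223459723 -21.651201315101
blkR [ 648.8 -319.3  105. ] 33.59767479518402 -115.04945151044723
blkL [ 646.9 -271.2  105. ] 34.942550225140494 -66.89872164565479
holeL [508.8 -97.4  80. ] -90.96950300928297 115.97877652693153
holeR [ 525.7 -327.4   80. ] -89.77016544294021 -114.65125084467941
switch_tip [([338.7, 110.4], 0.65)] [([261.7, 121.9], 0.47)] [([184.7, 251.3], 0.62), ([156.9, 203.9], 0.62)]
shutter_tab [([222.2, 91.5], 0.59)] [([352.1, 166.9], 0.82)] [([185.1, 238.1], 0.88)]
pad [557.9  42.4   4. ] proj tab [360.7 170.3] [182.9 233. ]
```

```bash
python3 -m handwheel '[{"gripper":50,"travel":[0,0,0],"twist":-0.028},{"gripper":50,"travel":[0.032,-0.008,0],"twist":0},{"gripper":50,"travel":[0.032,-0.008,0],"twist":0},{"gripper":50,"travel":[0.031,-0.009,0],"twist":0},{"gripper":50,"travel":[0,0,0.03],"twist":0}]' 10
python3 -m handwheel '[{"gripper":50,"travel":[0,0,0.03],"twist":0},{"gripper":50,"travel":[0,0,0.03],"twist":0},{"gripper":50,"travel":[0,0,0.028],"twist":0},{"gripper":50,"travel":[0,0,0],"twist":0},{"gripper":50,"travel":[0,0,0],"twist":0}]'
python3 -m handwheel '[{"gripper":5,"travel":[0,0,0],"twist":0},{"gripper":5,"travel":[0,0,0],"twist":0},{"gripper":5,"travel":[0,0,0],"twist":0},{"gripper":5,"travel":[0,0,0],"twist":0},{"gripper":5,"travel":[0,0,0],"twist":0}]'
python3 -m handwheel '[{"gripper":5,"travel":[0,0,0],"twist":0},{"gripper":5,"travel":[0,0,0],"twist":0},{"gripper":5,"travel":[0,0,0],"twist":0}]'
```

```text
time_s: 4.18
ee_pos: [612.5, -196.0, 380.0]
ee_rot: [179.7, -1.0, 4.1]
force: [1.3, -0.7, 0.3]
gripper_width: 45.5
time_s: 4.6
ee_pos: [606.6, -197.3, 285.7]
ee_rot: [-179.9, 0.2, 4.0]
force: [0.7, -0.7, 0.4]
gripper_width: 45.4
time_s: 5.02
ee_pos: [606.9, -197.3, 288.0]
ee_rot: [180.0, -0.1, 3.9]
force: [-0.3, 2.6, 1.5]
gripper_width: 15.4
time_s: 5.27
ee_pos: [606.9, -197.3, 287.7]
ee_rot: [180.0, -0.1, 4.0]
force: [-1.2, 1.6, 6.6]
gripper_width: 11.9
```

```bash
python3 -m handwheel '[{"gripper":5,"travel":[0,-0.012,0],"twist":0},{"gripper":5,"travel":[0,-0.014,0],"twist":0},{"gripper":5,"travel":[0,-0.014,0],"twist":0},{"gripper":5,"travel":[0,-0.014,0],"twist":0},{"gripper":5,"travel":[0,-0.01,0],"twist":0}]'
python3 -m handwheel '[{"gripper":5,"travel":[0,-0.003,0],"twist":0},{"gripper":5,"travel":[0,-0.003,0],"twist":0},{"gripper":5,"travel":[0,-0.002,0],"twist":0},{"gripper":5,"travel":[0,0,0],"twist":0}]'
```

```text
time_s: 5.68
ee_pos: [602.3, -133.3, 287.8]
ee_rot: [179.9, -0.1, 4.0]
force: [-0.8, -2.5, 5.3]
gripper_width: 12.2
time_s: 6.02
ee_pos: [601.8, -125.6, 287.8]
ee_rot: [179.9, -0.1, 4.0]
force: [-1.0, 0.9, 5.9]
gripper_width: 11.8
```

```bash
python3 -m handwheel '[{"gripper":5,"travel":[0,-0.002,0],"twist":0},{"gripper":5,"travel":[0,-0.002,0],"twist":0},{"gripper":5,"travel":[0,0,0],"twist":0}]'
python3 -m handwheel '[{"gripper":30,"travel":[0,0,0],"twist":0},{"gripper":30,"travel":[0,0,0],"twist":0},{"gripper":30,"travel":[0,0,0],"twist":0},{"gripper":40,"travel":[0,0,-0.04],"twist":0},{"gripper":50,"travel":[0,0,-0.04],"twist":0}]'
python3 -m handwheel '[{"gripper":60,"travel":[-0.03,0,-0.03],"twist":0},{"gripper":60,"travel":[-0.03,0.02,-0.03],"twist":0},{"gripper":60,"travel":[-0.025,0.03,0],"twist":0},{"gripper":60,"travel":[0,0.03,0],"twist":0},{"gripper":60,"travel":[0,0,0],"twist":0}]'
python3 - <<'E'
from h import *
np.set_printoptions(precision=1,suppress=True)
f=env.grab_frame("wrist");save(f,"w2.png");print(env.state()["ee_pos"],env.state()["ee_rot"])
cv2.imwrite("pics/w2b.png",cv2.resize(cv2.imread("pics/w2.png"),(800,600)))
for t,z in(("shutter_tab",100),("port",80),("switch_tip",146),("pad_top",4)):
    for r in env.pinpoint("wrist",t)[:2]: print(t,r["uv"],round(r["confidence"],2),atz(f,r["uv"],z))
E
```

```text
time_s: 6.27
ee_pos: [601.6, -123.3, 287.7]
ee_rot: [179.7, -0.1, 4.0]
force: [-2.0, -6.8, 5.3]
gripper_width: 11.9
time_s: 6.68
ee_pos: [600.9, -121.2, 364.5]
ee_rot: [-179.9, 0.4, 3.9]
force: [0.6, -0.7, 0.9]
gripper_width: 37.7
time_s: 7.1
ee_pos: [525.0, -208.1, 423.5]
ee_rot: [179.8, -0.1, 3.7]
force: [0.3, -0.7, -0.4]
gripper_width: 54.8
[ 525.4 -206.4  422.9] [180.   -0.    3.7]
shutter_tab [173.2, 108.4] 0.83 [ 600.3 -123.3  100. ]
port [253.1, 105.6] 0.73 [ 609.7 -204.2   80. ]
switch_tip [357.5, 130.7] 0.7 [ 590.6 -297.3  146. ]
pad_top [68.1, 140.5] 0.84 [551.7  45.6   4. ]
```

View pics/w2b.png

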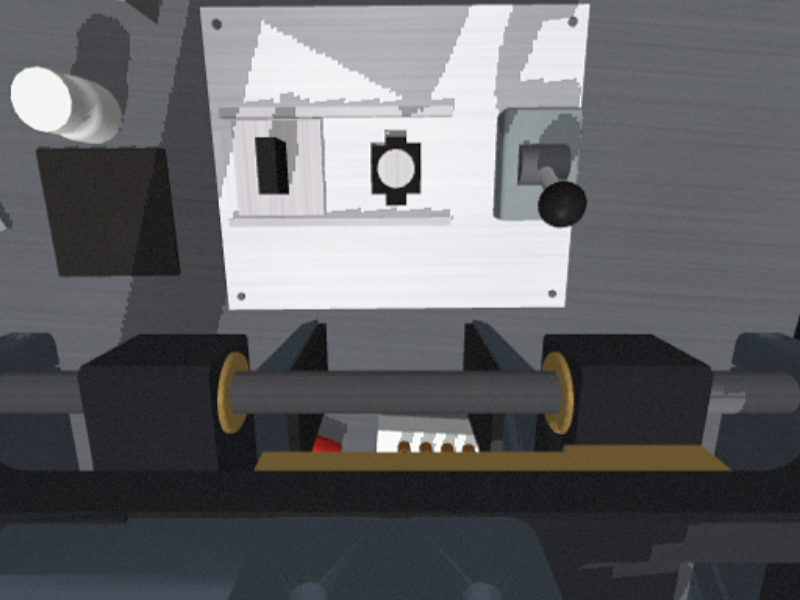

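The shutter is against its stop and the port is clear: hole at (396,168), slot from (396,131) to (396,205). Next I'll work out the port and pad positions and go over the rack.

```bash
python3 - <<'E'
from h import *
np.set_printoptions(precision=1,suppress=True)
f=env.grab_frame("wrist");k=1.5625
A=lambda u,z:atz(f,(u[0]/k,u[1]/k),z)
H=[A(u,80) for u in((217,24),(573,21),(552,294),(241,296))]
print("holes mean",np.mean(H,0),"sizes",np.linalg.norm(H[0]-H[1]),np.linalg.norm(H[3]-H[2]),np.linalg.norm(H[0]-H[3]),np.linalg.norm(H[1]-H[2]))
for v in(H[0]-H[1],H[3]-H[2]): print("yaw",np.degrees(np.arctan2(-v[0],v[1])))
for v in(H[0]-H[3],H[1]-H[2]): print("yaw",np.degrees(np.arctan2(v[1],v[0])))
print("port",A((396,168),80),"slot",A((396,137),80),A((396,205),80),"sq",A((371,168),80),A((421,168),80),"plunger",A((396,168),75))
print("pad",np.mean([A(u,4) for u in((37,149),(165,149),(180,275),(60,275))],0))
E
python3 -m handwheel '[{"gripper":100,"travel":[0,0,0],"twist":-0.105},{"gripper":100,"travel":[0,0,0],"twist":-0.105},{"gripper":100,"travel":[0,0,0],"twist":-0.105},{"gripper":100,"travel":[0,0,0],"twist":-0.105}]'
python3 -m handwheel '[{"gripper":100,"travel":[0.014,-0.036,0],"twist":0},{"gripper":100,"travel":[0.014,-0.036,0],"twist":0},{"gripper":100,"travel":[0.014,-0.036,0],"twist":0},{"gripper":100,"travel":[0.014,-0.036,0],"twist":0},{"gripper":100,"travel":[0.014,-0.036,0],"twist":0}]'
python3 -m handwheel '[{"gripper":100,"travel":[0.014,-0.036,0],"twist":0},{"gripper":100,"travel":[0.014,-0.036,0],"twist":0},{"gripper":100,"travel":[0.014,-0.036,0],"twist":0},{"gripper":100,"travel":[0.014,-0.036,0],"twist":0},{"gripper":100,"travel":[0.014,-0.036,0],"twist":0}]'
python3 -m handwheel '[{"gripper":100,"travel":[0.014,-0.036,0],"twist":0},{"gripper":100,"travel":[0,0,0],"twist":0},{"gripper":100,"travel":[0,0,0],"twist":0},{"gripper":100,"travel":[0,0,0],"twist":0}]'
python3 - <<'E'
from h import *
np.set_printoptions(precision=1,suppress=True)
f=env.grab_frame("wrist");save(f,"w3.png");print(env.state()["ee_pos"],env.state()["ee_rot"])
cv2.imwrite("pics/w3b.png",cv2.resize(cv2.imread("pics/w3.png"),(800,600)))
for t,z in(("lamp_center",68.5),("lamp_foot",31),("blank_center",68.5),("rack",0)):
    for r in env.pinpoint("wrist",t)[:2]: print(t,r["uv"],round(r["confidence"],2),atz(f,r["uv"],z))
E
```

```text
holes mean [ 607.9 -198.5   80. ] sizes 229.21015478202102 229.71841230991228 179.75812717421928 179.99644119955894
yaw 4.505877550614013
yaw 4.446285694203593
yaw 4.356103755987725
yaw 4.518049269838632
port [ 607.9 -198.6   80. ] slot [ 628.1 -197.2   80. ] [ 583.  -200.4   80. ] sq [ 606.7 -181.4   80. ] [ 609.2 -215.9   80. ] plunger [ 608.2 -198.6   75. ]
pad [555.7  47.4   4. ]
time_s: 7.73
ee_pos: [526.3, -203.7, 422.6]
ee_rot: [-180.0, 0.0, 28.4]
force: [0.6, 0.1, 0.1]
gripper_width: 78.6
time_s: 8.15
ee_pos: [502.7, -10.4, 422.7]
ee_rot: [-180.0, 0.0, 28.1]
force: [0.4, 0.5, -0.1]
gripper_width: 91.2
time_s: 8.57
ee_pos: [479.5, 181.6, 422.8]
ee_rot: [-180.0, 0.0, 28.1]
force: [1.7, -0.6, 0.1]
gripper_width: 91.5
time_s: 8.9
ee_pos: [475.6, 217.7, 422.5]
ee_rot: [180.0, 0.1, 28.1]
force: [-0.5, 0.3, 0.3]
gripper_width: 91.4
[475.8 216.9 422.6] [180.   0.  28.]
lamp_center [305.4, 103.5] 0.94 [579.9 206.8  68.5]
lamp_center [63.6, 175.0] 0.61 [375.5 417.4  68.5]
lamp_foot [296.0, 134.9] 0.81 [546.7 193.1  31. ]
lamp_foot [31.6, 139.1] 0.63 [382.9 487.7  31. ]
blank_center [213.3, 105.8] 0.67 [529.2 296.3  68.5]
rack [256.3, 109.9] 0.58 [551.1 252.5   0. ]
```

View pics/w3b.png

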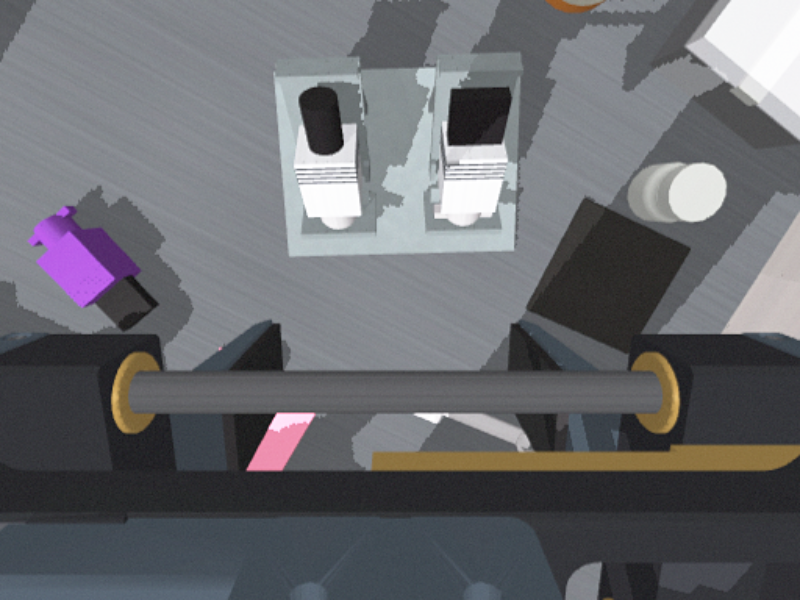

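The wrist view confirms the lamp is the right-hand cartridge, with its flat wing at (480,115). The blank's round knob is at (320,120). My last two calculations used a frame grabbed while the arm was still settling, so the numbers shifted a few mm. Now that it has settled, I'll re-measure.

```bash
python3 - <<'E'
from h import *
np.set_printoptions(precision=1,suppress=True)
f=env.grab_frame("wrist");save(f,"w4.png");print(env.state()["ee_pos"],env.state()["ee_rot"])
d=np.abs(cv2.imread("pics/w3.png").astype(int)-cv2.imread("pics/w4.png")).mean();print("diff",d)
for t,z in(("lamp_center",68.5),("lamp_foot",31),("blank_center",68.5),("rack",0),("pad_top",4)):
    for r in env.pinpoint("wrist",t)[:1]: print(t,r["uv"],round(r["confidence"],2),atz(f,r["uv"],z))
k=1.5625;A=lambda u,z:atz(f,(u[0]/k,u[1]/k),z)
# wing upper face (n=+6, s=72..106): end corners s=106, z=31+(106+6)*.7071
zt=31+112*.7071;zb=31+78*.7071
a,b=A((451,87),zt),A((511,88),zt);print("wing top",a,b,np.linalg.norm(a-b))
v=a-b;print("yaw",np.degrees(np.arctan2(-v[0],v[1])),"mid minus to centre:",(a+b)/2)
m=(a+b)/2
yaw=np.radians(29.7);dd=np.array([np.cos(yaw),np.sin(yaw)])
print("centre from wing",m[:2]-dd*(53-6)*.7071)
# body front-bottom upper edge s=22,n=20
z=31+42*.7071;a,b=A((442,210),z),A((500,213),z);print("body low edge",a,b,np.linalg.norm(a-b),"centre",((a+b)/2)[:2]+dd*(31+20)*.7071)
print([np.round(A(u,z),1) for u,z in (((290,256),0),((515,249),0))])
E
```

```text
[476.2 216.3 422.9] [180.   -0.   27.9]
diff 4.277537027994792
lamp_center [61.2, 173.9] 0.88 [376.7 419.7  68.5]
lamp_foot [293.3, 138.1] 0.94 [542.3 192.6  31. ]
blank_center [211.5, 103.9] 0.73 [531.1 297.6  68.5]
rack [255.6, 104.1] 0.6 [558.3 255.4   0. ]
pad_top [388.4, 180.2] 0.88 [555.3  40.2   4. ]
wing top [604.6 246.3 110.2] [621.2 214.  110.2] 36.254158641328665
yaw 27.11487906967889 mid minus to centre: [612.9 230.1 110.2]
centre from wing [584.  213.7]
body low edge [539.6 209.9  60.7] [558.1 170.3  60.7] 43.69647006660316 centre [580.2 208. ]
[array([440.7, 304.6,   0. ]), array([541.5, 128.2,   0. ])]
```

```bash
python3 -m handwheel '[{"gripper":100,"travel":[0,0,0],"twist":-0.031},{"gripper":100,"travel":[0.029,0.019,0],"twist":0},{"gripper":100,"travel":[0.029,0.019,0],"twist":0},{"gripper":100,"travel":[0.028,0.019,0],"twist":0},{"gripper":100,"travel":[0,0,0.03],"twist":0}]' 12
python3 -m handwheel '[{"gripper":100,"travel":[0,0,0.03],"twist":0},{"gripper":100,"travel":[0,0,0.03],"twist":0},{"gripper":100,"travel":[0,0,0.03],"twist":0},{"gripper":100,"travel":[0,0,0],"twist":0},{"gripper":100,"travel":[0,0,0],"twist":0}]'
python3 - <<'E'
from h import *
np.set_printoptions(precision=1,suppress=True)
f=env.grab_frame("wrist");save(f,"w5.png");print(env.state()["ee_pos"],env.state()["ee_rot"])
f=env.grab_frame("scene");c=cv2.resize(f["frame"][150:270,250:410],(800,600),interpolation=cv2.INTER_CUBIC)[:,:,::-1]
cv2.imwrite("pics/s5.png",np.vstack([cv2.resize(cv2.imread("pics/w5.png"),(500,375)),cv2.resize(c,(500,225))]))
E
```

```text
time_s: 9.87
ee_pos: [585.2, 210.4, 397.9]
ee_rot: [179.7, -1.0, 29.7]
force: [2.6, 0.6, -0.2]
gripper_width: 91.2
time_s: 10.28
ee_pos: [578.8, 210.4, 301.8]
ee_rot: [-180.0, 0.2, 29.8]
force: [0.1, -1.2, 1.0]
gripper_width: 91.3
[579.4 210.6 303.8] [180.   -0.1  29.8]
```

View pics/s5.png

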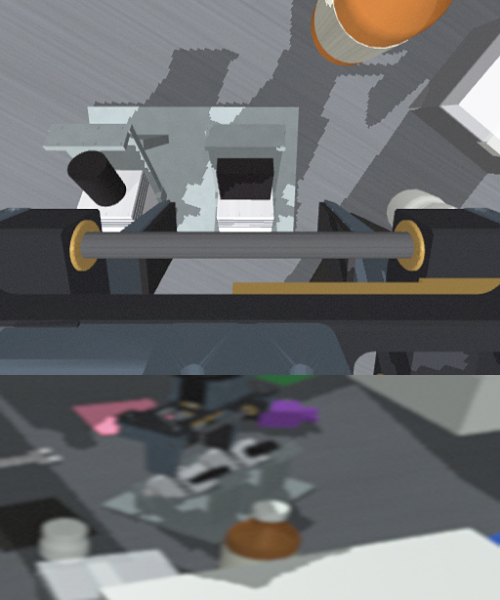

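The lamp sits between the fingers, about 2 mm left of centre (wing middle at 245, finger middle at 248). The blank and bottle are clear. Down and grip.

```bash
python3 -m handwheel '[{"gripper":100,"travel":[0,-0.002,0.02],"twist":0},{"gripper":100,"travel":[0,0,0.02],"twist":0},{"gripper":100,"travel":[0,0,0.011],"twist":0},{"gripper":100,"travel":[0,0,0],"twist":0},{"gripper":100,"travel":[0,0,0],"twist":0}]' 12
python3 -m handwheel '[{"gripper":20,"travel":[0,0,0],"twist":0},{"gripper":20,"travel":[0,0,0],"twist":0},{"gripper":20,"travel":[0,0,0],"twist":0},{"gripper":20,"travel":[0,0,0],"twist":0},{"gripper":20,"travel":[0,0,0],"twist":0}]'
python3 -m handwheel '[{"gripper":20,"travel":[0,0,0],"twist":0},{"gripper":20,"travel":[0,0,0],"twist":0},{"gripper":20,"travel":[0,0,0],"twist":0},{"gripper":20,"travel":[0,0,0],"twist":0},{"gripper":20,"travel":[0,0,0],"twist":0}]'
```

```text
time_s: 10.8
ee_pos: [578.3, 212.4, 253.0]
ee_rot: [180.0, -0.1, 29.8]
force: [-0.7, -0.8, -0.3]
gripper_width: 91.3
time_s: 11.22
ee_pos: [578.0, 212.2, 252.3]
ee_rot: [180.0, -0.0, 29.8]
force: [-0.4, -0.1, -0.4]
gripper_width: 60.7
time_s: 11.63
ee_pos: [578.0, 212.1, 251.9]
ee_rot: [180.0, -0.0, 29.8]
force: [-0.3, -1.7, 0.9]
gripper_width: 40.2
```

Gripped at 40.2 mm, the body width. Lifting and carrying it to the pad. I'm biasing the placing point about 28 mm towards the robot to keep the finger clear of the jar.

```bash
python3 -m handwheel '[{"gripper":20,"travel":[0,0,-0.012],"twist":0},{"gripper":20,"travel":[0,0,-0.02],"twist":0},{"gripper":20,"travel":[0,0,-0.03],"twist":0},{"gripper":20,"travel":[0,0,-0.03],"twist":0},{"gripper":20,"travel":[0,0,-0.028],"twist":0}]' 20
python3 -m handwheel '[{"gripper":20,"travel":[-0.018,0.027,0],"twist":0},{"gripper":20,"travel":[-0.018,0.028,0],"twist":0},{"gripper":20,"travel":[-0.018,0.028,0],"twist":0},{"gripper":20,"travel":[-0.018,0.028,0],"twist":0},{"gripper":20,"travel":[-0.016,0.026,0],"twist":0}]'
python3 -m handwheel '[{"gripper":20,"travel":[0,0,0.03],"twist":0},{"gripper":20,"travel":[0,0,0.03],"twist":0},{"gripper":20,"travel":[0,0,0.03],"twist":0},{"gripper":20,"travel":[0,0,0],"twist":0},{"gripper":20,"travel":[0,0,0],"twist":0}]'
python3 - <<'E'
from h import *
np.set_printoptions(precision=1,suppress=True)
s=env.state();print(s["ee_pos"],s["ee_rot"],s["gripper_width"],s["force"])
F=env.grab_frame("scene");w=env.grab_frame("wrist");T=env.grab_frame("top")
for n in("lamp_center","lamp_foot","blank_center"):
    for c in("scene","wrist","top"): print(n,c,[(np.round(r["uv"]),round(r["confidence"],2)) for r in env.pinpoint(c,n)[:2]])
print("expect foot",[proj(f,s["ee_pos"]-[0,0,221]-37*np.array([.869,.495,0])) for f in(F,w,T)])
a=cv2.resize(F["frame"][160:280,180:340],(500,375),interpolation=cv2.INTER_CUBIC);b=cv2.resize(w["frame"],(300,225))
cv2.imwrite("pics/p6.png",np.vstack([a,np.hstack([b,np.zeros((225,200,3),np.uint8)])])[:,:,::-1])
E
```

```text
time_s: 12.05
ee_pos: [577.6, 212.2, 372.5]
ee_rot: [-180.0, 0.1, 29.8]
force: [0.7, -0.1, -1.8]
gripper_width: 39.8
time_s: 12.47
ee_pos: [568.8, 48.0, 371.2]
ee_rot: [-180.0, 0.1, 29.8]
force: [0.1, 0.2, -1.3]
gripper_width: 39.9
time_s: 12.88
ee_pos: [569.0, 49.5, 280.4]
ee_rot: [-179.9, 0.2, 29.8]
force: [0.8, -0.4, -2.1]
gripper_width: 39.7
[569.   49.5 280.4] [-179.9    0.2   29.8] 39.66329126913052 [ 0.8 -0.4 -2.1]
lamp_center scene [(array([262., 210.]), 0.74), (array([337., 171.]), 0.52)]
lamp_center wrist [(array([252., 238.]), 0.63)]
lamp_center top [(array([120., 265.]), 0.83), (array([356., 173.]), 0.16)]
lamp_foot scene [(array([352., 170.]), 0.83), (array([321., 216.]), 0.73)]
lamp_foot wrist []
lamp_foot top [(array([ 98., 256.]), 0.86), (array([260., 124.]), 0.19)]
blank_center scene [(array([324., 191.]), 0.73), (array([282., 270.]), 0.43)]
blank_center wrist []
blank_center top [(array([171., 198.]), 0.62)]
expect foot [array([253.6, 211.7]), array([252.7, 260.8]), array([269.7, 198.1])]
```

View pics/p6.png

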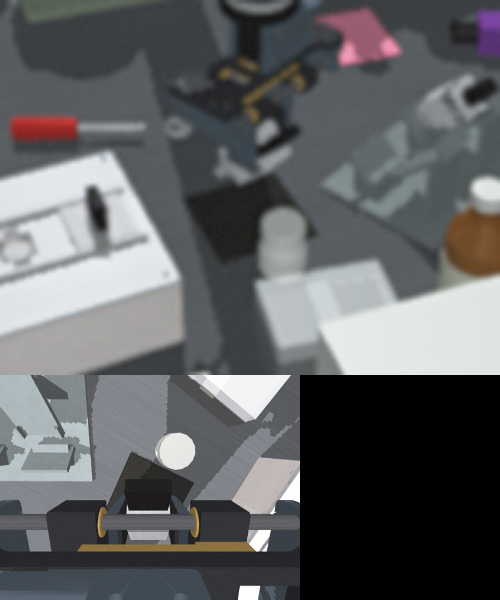

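The lamp is still held at about 45°, and the blank is alone in the rack. Lowering it until the foot's edge touches.

```bash
python3 -m handwheel '[{"gripper":20,"travel":[0,0,0.02],"twist":0},{"gripper":20,"travel":[0,0,0.015],"twist":0},{"gripper":20,"travel":[0,0,0.005],"twist":0},{"gripper":20,"travel":[0,0,0],"twist":0},{"gripper":20,"travel":[0,0,0],"twist":0}]'
python3 -m handwheel '[{"gripper":20,"travel":[0,0,0.002],"twist":0},{"gripper":20,"travel":[0,0,0],"twist":0}]'
python3 -m handwheel '[{"gripper":20,"travel":[0,0,0.002],"twist":0},{"gripper":20,"travel":[0,0,0],"twist":0}]'
python3 -m handwheel '[{"gripper":20,"travel":[0,0,0.002],"twist":0},{"gripper":20,"travel":[0,0,0],"twist":0}]'
```

```text
time_s: 13.9
ee_pos: [569.8, 49.6, 242.1]
ee_rot: [180.0, -0.0, 29.8]
force: [-0.0, -0.4, -2.6]
gripper_width: 40.1
time_s: 14.07
ee_pos: [569.9, 49.6, 240.5]
ee_rot: [180.0, -0.1, 29.8]
force: [-0.3, -0.5, -2.2]
gripper_width: 39.6
time_s: 14.23
ee_pos: [569.6, 49.6, 238.0]
ee_rot: [180.0, -0.0, 29.8]
force: [0.6, -0.4, -3.1]
gripper_width: 40.0
time_s: 14.4
ee_pos: [569.5, 49.6, 235.7]
ee_rot: [-180.0, 0.0, 29.8]
force: [-0.8, -0.1, -3.4]
gripper_width: 40.2
```

```bash
python3 -m handwheel '[{"gripper":20,"travel":[0,0,0.002],"twist":0},{"gripper":20,"travel":[0,0,0],"twist":0}]'
python3 -m handwheel '[{"gripper":20,"travel":[0,0,0.002],"twist":0},{"gripper":20,"travel":[0,0,0],"twist":0}]'
```

```text
time_s: 14.57
ee_pos: [569.7, 49.6, 233.8]
ee_rot: [180.0, -0.0, 29.8]
force: [0.7, -0.4, -1.7]
gripper_width: 39.9
time_s: 14.73
ee_pos: [570.0, 49.6, 232.8]
ee_rot: [180.0, -0.1, 29.8]
force: [-0.1, 0.0, 4.9]
gripper_width: 39.9
```

```bash
python3 -m handwheel '[{"gripper":20,"travel":[0,0,0],"twist":0},{"gripper":20,"travel":[-0.0047,0,-0.0017],"twist":0},{"gripper":20,"travel":[-0.0047,0,-0.0015],"twist":0},{"gripper":20,"travel":[-0.005,0,-0.001],"twist":0},{"gripper":20,"travel":[-0.005,0,-0.0008],"twist":0}]' 6
python3 - <<'E'
from h import *
F=env.grab_frame("scene");w=env.grab_frame("wrist")
a=cv2.resize(F["frame"][170:250,220:300],(400,400),interpolation=cv2.INTER_CUBIC);b=cv2.resize(w["frame"][180:340,160:340],(400,356))
cv2.imwrite("pics/p7.png",np.hstack([a[:356],b])[:,:,::-1]);print(env.state()["force"])
E
```

```text
time_s: 15.15
ee_pos: [551.9, 39.6, 236.5]
ee_rot: [-180.0, 0.1, 29.8]
force: [-0.7, 0.1, -1.4]
gripper_width: 39.9
[ 0.38432795 -0.24172013 -2.60300649]
```

View pics/p7.png

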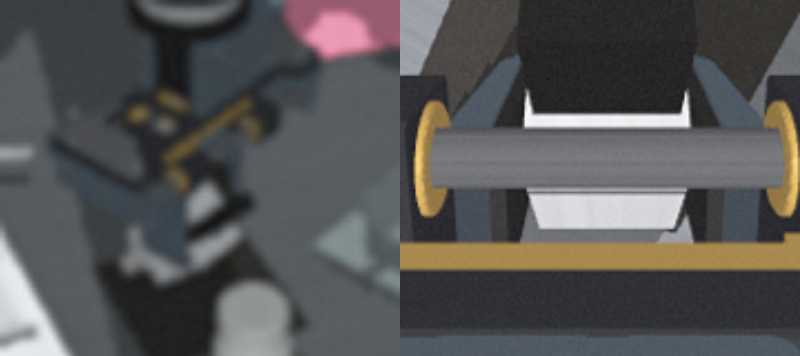

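It did not pivot: the lamp still looks tilted about 45°, and the force reads its full weight, so the foot lifted off the pad. I'll go back and drag with downward pressure so pad friction does the turning.

```bash
python3 -m handwheel '[{"gripper":20,"travel":[0.0195,0,0],"twist":0},{"gripper":20,"travel":[0,0,0],"twist":0},{"gripper":20,"travel":[0,0,0.0035],"twist":0},{"gripper":20,"travel":[0,0,0.001],"twist":0},{"gripper":20,"travel":[0,0,0],"twist":0}]' 6
python3 -m handwheel '[{"gripper":20,"travel":[-0.003,0,0],"twist":0},{"gripper":20,"travel":[-0.003,0,0],"twist":0}]'
python3 -m handwheel '[{"gripper":20,"travel":[-0.003,0,-0.0005],"twist":0},{"gripper":20,"travel":[-0.003,0,-0.0005],"twist":0}]'
python3 -m handwheel '[{"gripper":20,"travel":[-0.003,0,-0.0005],"twist":0},{"gripper":20,"travel":[-0.003,0,-0.0005],"twist":0}]'
```

```text
time_s: 15.67
ee_pos: [570.1, 49.6, 232.8]
ee_rot: [179.9, -0.1, 29.8]
force: [1.6, 1.5, 1.3]
gripper_width: 40.1
time_s: 15.83
ee_pos: [564.6, 46.6, 232.8]
ee_rot: [180.0, -0.1, 29.8]
force: [2.9, 2.2, 0.7]
gripper_width: 39.9
time_s: 16.0
ee_pos: [558.3, 43.3, 233.1]
ee_rot: [-180.0, 0.1, 29.8]
force: [0.9, 0.3, -2.4]
gripper_width: 39.8
time_s: 16.17
ee_pos: [552.9, 40.3, 233.7]
ee_rot: [-179.9, 0.2, 29.8]
force: [0.2, -0.9, -2.3]
gripper_width: 40.1
```

```bash
python3 -m handwheel '[{"gripper":20,"travel":[0.018,0,0],"twist":0},{"gripper":20,"travel":[0,0,0],"twist":0},{"gripper":20,"travel":[0,0,0.0015],"twist":0},{"gripper":20,"travel":[0,0,0.0015],"twist":0},{"gripper":20,"travel":[0,0,0],"twist":0}]' 3
python3 -m handwheel '[{"gripper":20,"travel":[-0.003,0,0.0005],"twist":0},{"gripper":20,"travel":[-0.003,0,0],"twist":0}]'
python3 -m handwheel '[{"gripper":20,"travel":[-0.003,0,0],"twist":0},{"gripper":20,"travel":[-0.003,0,0],"twist":0}]'
python3 -m handwheel '[{"gripper":20,"travel":[-0.003,0,0],"twist":0},{"gripper":20,"travel":[-0.003,0,0],"twist":0}]'
```

```text
time_s: 16.58
ee_pos: [569.9, 49.7, 231.8]
ee_rot: [180.0, -0.1, 29.8]
force: [1.9, 2.1, 1.5]
gripper_width: 40.1
time_s: 16.75
ee_pos: [564.5, 46.6, 231.4]
ee_rot: [180.0, -0.1, 29.8]
force: [1.5, 1.5, 3.5]
gripper_width: 40.1
time_s: 16.92
ee_pos: [559.0, 43.4, 231.2]
ee_rot: [180.0, -0.0, 29.8]
force: [2.8, 1.4, 3.2]
gripper_width: 39.9
time_s: 17.08
ee_pos: [553.7, 40.3, 230.9]
ee_rot: [180.0, 0.0, 29.8]
force: [1.9, 0.4, 3.2]
gripper_width: 40.0
```

```bash
python3 - <<'E'
from h import *
F=env.grab_frame("scene");w=env.grab_frame("wrist")
a=cv2.resize(F["frame"][170:250,220:300],(400,400),interpolation=cv2.INTER_CUBIC);b=cv2.resize(w["frame"][180:340,160:340],(400,356))
cv2.imwrite("pics/p8.png",np.hstack([a[:356],b])[:,:,::-1]);print(env.state()["force"])
E
```

```text
[ 1.68761742 -0.26489479  2.90365297]
```

View pics/p8.png

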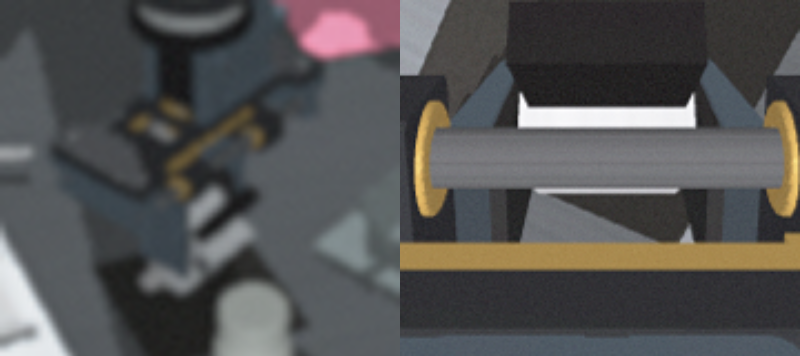

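The lamp has turned: the upper faces of the body and wing are foreshortened (body 117→85 px, wing 70→40 px), so the tilt is now about 28°. I'll carry on dragging.

```bash
python3 -m handwheel '[{"gripper":20,"travel":[-0.003,0,-0.0003],"twist":0},{"gripper":20,"travel":[-0.003,0,-0.0003],"twist":0},{"gripper":20,"travel":[-0.003,0,-0.0003],"twist":0},{"gripper":20,"travel":[-0.003,0,0],"twist":0}]'
python3 -m handwheel '[{"gripper":20,"travel":[-0.003,0,0],"twist":0},{"gripper":20,"travel":[-0.003,0,0],"twist":0},{"gripper":20,"travel":[-0.003,0,0],"twist":0},{"gripper":20,"travel":[-0.003,0,0.0005],"twist":0}]'
python3 - <<'E'
from h import *
w=env.grab_frame("wrist");c=w["frame"][150:280,200:300].mean(2)
print(env.state()["force"]);np.set_printoptions(linewidth=200)
print(c[:,48:53].mean(1).astype(int))
from glob import glob
o=cv2.imread("pics/p8.png")[:,400:].mean(2)[:,205:225].mean(1).astype(int);print("p8 rows",[(180+i*.45,o[i]) for i in range(0,240,8)])
cv2.imwrite("pics/w9.png",w["frame"][:,:,::-1])
E
```

```text
time_s: 17.52
ee_pos: [543.3, 34.5, 231.5]
ee_rot: [180.0, 0.0, 29.8]
force: [1.9, -0.7, 1.5]
gripper_width: 39.8
time_s: 17.85
ee_pos: [532.6, 28.7, 231.0]
ee_rot: [-180.0, 0.1, 29.8]
force: [1.5, -0.0, 0.4]
gripper_width: 40.2
[ 0.8928199  -1.37385453  0.58016554]
[ 44  44  45  46  45  47  45  45  47  45  45  45  45  45  44  47  45  45  44  45  45  47  46  46  45  45  44  45  44  47  46  46  46  47  45  39  89 198 247 242 241 241 241 241 241 241 240 241 242
 241 241 241 241 241 241 241 241 241 241 241 240 241 241 241 246 234   7  23  28  27  26  27  25  26  32  50  50  48  49  47  48  49  50  48  48  48  50  64  79  84  92 102  97  98 100 102 105 107
 107 109 111 111 109 103 108 111 111 108 107 103 102 104 101  87 166 246 242 227  93  99  98 101 102 103 102 102 103 103 102 103]
p8 rows [(180.0, np.int64(49)), (183.6, np.int64(42)), (187.2, np.int64(43)), (190.8, np.int64(43)), (194.4, np.int64(42)), (198.0, np.int64(44)), (201.6, np.int64(43)), (205.2, np.int64(43)), (208.8, np.int64(36)), (212.4, np.int64(31)), (216.0, np.int64(34)), (219.6, np.int64(33)), (223.2, np.int64(34)), (226.8, np.int64(40)), (230.4, np.int64(245)), (234.0, np.int64(244)), (237.6, np.int64(130)), (241.2, np.int64(111)), (244.8, np.int64(114)), (248.4, np.int64(120)), (252.0, np.int64(122)), (255.60000000000002, np.int64(124)), (259.2, np.int64(117)), (262.8, np.int64(108)), (266.4, np.int64(176)), (270.0, np.int64(52)), (273.6, np.int64(51)), (277.2, np.int64(52)), (280.8, np.int64(93)), (284.4, np.int64(113))]
```

```bash
python3 - <<'E'
from h import *
F=env.grab_frame("scene");w=env.grab_frame("wrist")
a=cv2.resize(F["frame"][170:250,220:300],(400,400),interpolation=cv2.INTER_CUBIC);b=cv2.resize(w["frame"][140:300,160:340],(400,356))
cv2.imwrite("pics/p9.png",np.hstack([a[:356],b])[:,:,::-1])
E
```

```text
(no output)
```

View pics/p9.png

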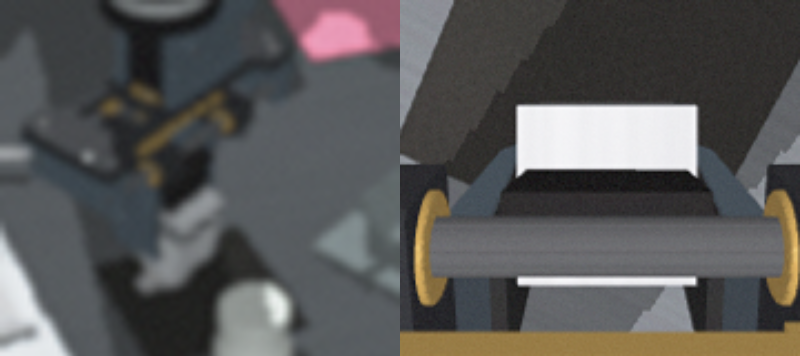

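Tilt is now roughly 20° and the foot has slid towards the pad's near edge. I'll lift, go back 38 mm and drag again.

```bash
python3 -m handwheel '[{"gripper":20,"travel":[0,0,0],"twist":0},{"gripper":20,"travel":[0,0,-0.01],"twist":0},{"gripper":20,"travel":[0.019,0,0],"twist":0},{"gripper":20,"travel":[0.019,0,0],"twist":0},{"gripper":20,"travel":[0,0,0],"twist":0}]' 8
python3 -m handwheel '[{"gripper":20,"travel":[0,0,0.006],"twist":0},{"gripper":20,"travel":[0,0,0.004],"twist":0},{"gripper":20,"travel":[0,0,0.001],"twist":0},{"gripper":20,"travel":[0,0,0],"twist":0}]' 4
python3 -m handwheel '[{"gripper":20,"travel":[-0.003,0,0.0005],"twist":0},{"gripper":20,"travel":[-0.003,0,0],"twist":0},{"gripper":20,"travel":[-0.003,0,0.0005],"twist":0},{"gripper":20,"travel":[-0.003,0,0],"twist":0}]' 3
python3 -m handwheel '[{"gripper":20,"travel":[-0.003,0,0.0005],"twist":0},{"gripper":20,"travel":[-0.003,0,0],"twist":0},{"gripper":20,"travel":[-0.003,0,0.0005],"twist":0},{"gripper":20,"travel":[-0.003,0,0],"twist":0}]'
python3 - <<'E'
from h import *
w=env.grab_frame("wrist");np.set_printoptions(linewidth=200)
c=w["frame"][160:280,248:253].mean((1,2)).astype(int)
print(list(zip(range(160,280,2),c[::2])))
E
```

```text
time_s: 18.42
ee_pos: [569.0, 49.0, 242.2]
ee_rot: [179.9, -0.3, 29.8]
force: [0.8, -0.2, -2.0]
gripper_width: 39.8
time_s: 18.75
ee_pos: [565.3, 47.4, 230.0]
ee_rot: [-179.9, 0.1, 29.8]
force: [-1.6, -0.6, -0.4]
gripper_width: 39.8
time_s: 19.08
ee_pos: [555.5, 41.4, 229.3]
ee_rot: [180.0, -0.0, 29.8]
force: [1.7, 0.4, -1.1]
gripper_width: 39.4
time_s: 19.42
ee_pos: [545.1, 35.5, 228.2]
ee_rot: [180.0, 0.0, 29.8]
force: [1.2, 0.7, -1.4]
gripper_width: 40.0
[(160, np.int64(50)), (162, np.int64(47)), (164, np.int64(48)), (166, np.int64(50)), (168, np.int64(51)), (170, np.int64(49)), (172, np.int64(47)), (174, np.int64(48)), (176, np.int64(44)), (178, np.int64(159)), (180, np.int64(174)), (182, np.int64(176)), (184, np.int64(177)), (186, np.int64(165)), (188, np.int64(105)), (190, np.int64(104)), (192, np.int64(112)), (194, np.int64(211)), (196, np.int64(241)), (198, np.int64(241)), (200, np.int64(241)), (202, np.int64(241)), (204, np.int64(241)), (206, np.int64(241)), (208, np.int64(241)), (210, np.int64(241)), (212, np.int64(241)), (214, np.int64(241)), (216, np.int64(241)), (218, np.int64(241)), (220, np.int64(241)), (222, np.int64(232)), (224, np.int64(25)), (226, np.int64(32)), (228, np.int64(29)), (230, np.int64(31)), (232, np.int64(30)), (234, np.int64(30)), (236, np.int64(37)), (238, np.int64(84)), (240, np.int64(97)), (242, np.int64(103)), (244, np.int64(106)), (246, np.int64(111)), (248, np.int64(113)), (250, np.int64(117)), (252, np.int64(116)), (254, np.int64(115)), (256, np.int64(117)), (258, np.int64(115)), (260, np.int64(109)), (262, np.int64(109)), (264, np.int64(82)), (266, np.int64(40)), (268, np.int64(41)), (270, np.int64(43)), (272, np.int64(40)), (274, np.int64(40)), (276, np.int64(40)), (278, np.int64(41))]
```

More upright now: the side face has become visible, so I estimate under 10°, below the 17° tipping angle. A little more drag, then release so it settles on its foot.

```bash
python3 -m handwheel '[{"gripper":20,"travel":[-0.003,0,0.0005],"twist":0},{"gripper":20,"travel":[-0.002,0,0],"twist":0},{"gripper":20,"travel":[0,0,0],"twist":0}]'
python3 -m handwheel '[{"gripper":46,"travel":[0,0,0],"twist":0},{"gripper":48,"travel":[0,0,0],"twist":0},{"gripper":52,"travel":[0,0,0],"twist":0},{"gripper":70,"travel":[0,0,0],"twist":0},{"gripper":70,"travel":[0,0,0],"twist":0}]'
python3 - <<'E'
from h import *
w=env.grab_frame("wrist")
c=w["frame"][160:280,248:253].mean((1,2)).astype(int)
print([(i+160,c[i]) for i in range(0,80,2)])
b=cv2.resize(w["frame"][110:300,140:360],(600,518));cv2.imwrite("pics/p10.png",b[:,:,::-1])
E
```

```text
time_s: 19.72
ee_pos: [540.8, 33.1, 227.9]
ee_rot: [180.0, 0.0, 29.8]
force: [0.5, 0.8, 0.9]
gripper_width: 39.9
time_s: 20.13
ee_pos: [541.0, 33.3, 227.7]
ee_rot: [180.0, 0.0, 29.8]
force: [0.6, -0.2, 0.2]
gripper_width: 57.9
[(160, np.int64(49)), (162, np.int64(47)), (164, np.int64(50)), (166, np.int64(49)), (168, np.int64(49)), (170, np.int64(51)), (172, np.int64(46)), (174, np.int64(75)), (176, np.int64(182)), (178, np.int64(178)), (180, np.int64(180)), (182, np.int64(179)), (184, np.int64(183)), (186, np.int64(122)), (188, np.int64(103)), (190, np.int64(100)), (192, np.int64(109)), (194, np.int64(223)), (196, np.int64(240)), (198, np.int64(240)), (200, np.int64(241)), (202, np.int64(241)), (204, np.int64(240)), (206, np.int64(240)), (208, np.int64(241)), (210, np.int64(240)), (212, np.int64(240)), (214, np.int64(240)), (216, np.int64(240)), (218, np.int64(241)), (220, np.int64(243)), (222, np.int64(177)), (224, np.int64(30)), (226, np.int64(30)), (228, np.int64(33)), (230, np.int64(33)), (232, np.int64(34)), (234, np.int64(30)), (236, np.int64(36)), (238, np.int64(84))]
```

View pics/p10.png

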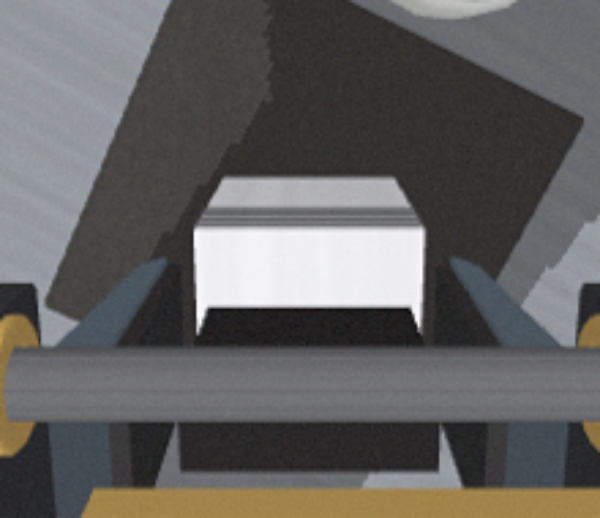

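The lamp stands upright on the pad, free between the fingers and squared to the gripper. I'll compute its axis from the body's top edge at (195..424, 227) and the wing base at (207..412, 309), then lift and turn 90°.

```bash
python3 - <<'E'
from h import *
np.set_printoptions(precision=1,suppress=True)
f=env.grab_frame("wrist");s=env.state();print(s["ee_pos"],s["ee_rot"],s["force"])
k=600/220
A=lambda u,z:atz(f,(140+u[0]/k,110+u[1]/k),z)
d=np.array([np.cos(np.radians(29.8)),np.sin(np.radians(29.8)),0])
for n,a,b,z,o in(("bodytop",(195,227),(425,227),76,20),("wingbase",(207,309),(412,309),76,6),("bodylow",(220,178),(398,178),26,20),("wingtop rear",(180,470),(439,470),110,-6)):
    p,q=A(a,z),A(b,z);v=p-q;print(n,np.linalg.norm(v),np.degrees(np.arctan2(-v[0],v[1])),(p+q)/2-o*d)
E
python3 -m handwheel '[{"gripper":80,"travel":[0,0,-0.02],"twist":0},{"gripper":80,"travel":[0,0,-0.04],"twist":0},{"gripper":80,"travel":[0,0,-0.03],"twist":0},{"gripper":80,"travel":[0,0,0],"twist":-0.12},{"gripper":60,"travel":[0,0,0],"twist":-0.12}]'
python3 -m handwheel '[{"gripper":60,"travel":[0,0,0],"twist":-0.12},{"gripper":60,"travel":[0,0,0],"twist":-0.12},{"gripper":60,"travel":[0,0,0],"twist":-0.12},{"gripper":60,"travel":[0,0,0],"twist":-0.12},{"gripper":60,"travel":[0,0,0],"twist":-0.12}]'
python3 -m handwheel '[{"gripper":60,"travel":[0,0,0],"twist":-0.12},{"gripper":60,"travel":[0,0,0],"twist":-0.12},{"gripper":60,"travel":[0,0,0],"twist":-0.12},{"gripper":60,"travel":[0,0,0],"twist":-0.12},{"gripper":60,"travel":[0,0,0],"twist":-0.12}]'
python3 -m handwheel '[{"gripper":60,"travel":[0,0,0],"twist":-0.131},{"gripper":60,"travel":[0,0,0],"twist":0},{"gripper":60,"travel":[0,0,0],"twist":0}]'
```

```text
[541.   33.2 227.7] [180.    0.   29.8] [-0.3 -0.3 -0.5]
bodytop 39.98316446699796 29.840158021033353 [552.5  39.9  76. ]
wingbase 36.568170883871005 29.831112947541733 [551.5  39.4  76. ]
bodylow 42.02508235524603 29.845346449868927 [552.3  39.8  26. ]
wingtop rear 36.15509209348115 29.811904417316967 [551.8  39.7 110. ]
time_s: 20.65
ee_pos: [541.5, 33.3, 320.2]
ee_rot: [179.8, -0.2, 43.9]
force: [0.3, -0.1, -1.1]
gripper_width: 68.9
time_s: 21.07
ee_pos: [540.9, 33.3, 317.7]
ee_rot: [-180.0, 0.0, 78.3]
force: [0.8, 0.3, 0.6]
gripper_width: 54.6
time_s: 21.48
ee_pos: [541.0, 33.3, 317.7]
ee_rot: [-180.0, 0.0, 112.6]
force: [-0.0, 0.2, -0.7]
gripper_width: 54.5
time_s: 21.73
ee_pos: [541.0, 33.3, 317.7]
ee_rot: [-180.0, 0.0, 119.3]
force: [-0.3, -0.6, 0.7]
gripper_width: 54.4
```

```bash
python3 -m handwheel '[{"gripper":60,"travel":[0,0.0127,0],"twist":-0.008},{"gripper":60,"travel":[0,0,0.02],"twist":0},{"gripper":60,"travel":[0,0,0.02],"twist":0},{"gripper":60,"travel":[0,0,0.009],"twist":0},{"gripper":60,"travel":[0,0,0],"twist":0}]' 15
python3 -m handwheel '[{"gripper":5,"travel":[0,0,0],"twist":0},{"gripper":5,"travel":[0,0,0],"twist":0},{"gripper":5,"travel":[0,0,0],"twist":0},{"gripper":5,"travel":[0,0,0],"twist":0},{"gripper":5,"travel":[0,0,0],"twist":0}]'
python3 -m handwheel '[{"gripper":5,"travel":[0,0,0],"twist":0},{"gripper":5,"travel":[0,0,0],"twist":0},{"gripper":5,"travel":[0,0,0],"twist":0},{"gripper":5,"travel":[0,0,0],"twist":0},{"gripper":5,"travel":[0,0,0],"twist":0}]' 50
```

```text
time_s: 22.15
ee_pos: [551.3, 39.5, 266.6]
ee_rot: [-179.7, -0.1, 119.8]
force: [-0.5, -0.1, -0.1]
gripper_width: 54.6
time_s: 22.57
ee_pos: [552.2, 39.5, 269.5]
ee_rot: [179.9, 0.0, 119.9]
force: [0.5, -0.5, -0.3]
gripper_width: 24.2
time_s: 22.98
ee_pos: [552.2, 39.5, 269.0]
ee_rot: [180.0, 0.0, 119.9]
force: [-0.7, 0.4, 2.7]
gripper_width: 11.5
```

The wing is held (11.5 mm). Lifting, turning to the slot direction and moving just beyond the port, so the wrist camera can measure it.

```bash
python3 -m handwheel '[{"gripper":5,"travel":[0,0,-0.02],"twist":0},{"gripper":5,"travel":[0,0,-0.037],"twist":0},{"gripper":5,"travel":[0,0,-0.037],"twist":0},{"gripper":5,"travel":[0,0,-0.036],"twist":0},{"gripper":5,"travel":[0,0,0],"twist":-0.1127}]'
python3 -m handwheel '[{"gripper":5,"travel":[0,0,0],"twist":-0.1127},{"gripper":5,"travel":[0,0,0],"twist":-0.1127},{"gripper":5,"travel":[0,0,0],"twist":-0.1127},{"gripper":5,"travel":[0,0,0],"twist":-0.1127},{"gripper":5,"travel":[0,0,0],"twist":-0.1127}]'
python3 -m handwheel '[{"gripper":5,"travel":[0,0,0],"twist":-0.1127},{"gripper":5,"travel":[0,0,0],"twist":-0.1127},{"gripper":5,"travel":[0,0,0],"twist":-0.1127},{"gripper":5,"travel":[0,0,0],"twist":-0.1127},{"gripper":5,"travel":[0,0,0],"twist":0}]'
python3 -m handwheel '[{"gripper":5,"travel":[-0.015,-0.0315,0],"twist":0},{"gripper":5,"travel":[-0.015,-0.0315,0],"twist":0},{"gripper":5,"travel":[-0.015,-0.0315,0],"twist":0},{"gripper":5,"travel":[-0.015,-0.0315,0],"twist":0}]'
python3 -m handwheel '[{"gripper":5,"travel":[-0.015,-0.0315,0],"twist":0},{"gripper":5,"travel":[-0.015,-0.0315,0],"twist":0},{"gripper":5,"travel":[-0.015,-0.0315,0],"twist":0},{"gripper":5,"travel":[-0.015,-0.0315,0],"twist":0}]'
python3 -m handwheel '[{"gripper":5,"travel":[0,0,0],"twist":0},{"gripper":5,"travel":[0,0,0],"twist":0},{"gripper":5,"travel":[0,0,0],"twist":0},{"gripper":5,"travel":[0,0,0],"twist":0},{"gripper":5,"travel":[0,0,0],"twist":0}]'
python3 - <<'E'
from h import *
np.set_printoptions(precision=1,suppress=True)
f=env.grab_frame("wrist");s=env.state();print(s["ee_pos"],s["ee_rot"],s["gripper_width"])
save(f,"w11.png")
for n in ("port","shutter_tab","switch_tip","lamp_center","lamp_foot"): print(n,[(r["uv"],round(r["confidence"],2),atz(f,r["uv"],{"port":80,"shutter_tab":100,"switch_tip":146}.get(n,100))) for r in env.pinpoint("wrist",n)[:2]])
print("expected port px",proj(f,[608,-203.5,80]))
cv2.imwrite("pics/p11.png",cv2.resize(f["frame"],(800,600))[:,:,::-1])
E
```

```text
time_s: 23.4
ee_pos: [553.3, 39.6, 405.9]
ee_rot: [179.4, 0.4, 126.5]
force: [1.6, 0.6, -2.1]
gripper_width: 11.6
time_s: 23.82
ee_pos: [551.8, 39.5, 397.8]
ee_rot: [-179.9, -0.1, 159.0]
force: [-1.0, 0.0, -2.4]
gripper_width: 11.3
time_s: 24.23
ee_pos: [551.9, 39.5, 397.9]
ee_rot: [-180.0, -0.1, -175.4]
force: [0.1, -0.6, -2.6]
gripper_width: 11.6
time_s: 24.57
ee_pos: [622.2, -82.6, 398.2]
ee_rot: [180.0, -0.1, -175.7]
force: [-0.0, 0.8, -2.4]
gripper_width: 12.3
time_s: 24.9
ee_pos: [691.9, -204.0, 397.8]
ee_rot: [180.0, -0.1, -175.7]
force: [0.3, 0.4, -2.7]
gripper_width: 12.2
time_s: 25.32
ee_pos: [691.0, -201.2, 399.0]
ee_rot: [180.0, -0.0, -175.5]
force: [0.4, -0.1, -2.5]
gripper_width: 11.7
[ 691.1 -201.2  399.2] [ 180.     0.  -175.5] 12.026718774331457
port [([257.1, 106.1], 0.75, array([ 607. , -203.2,   80. ]))]
shutter_tab [([344.1, 107.4], 0.87, array([ 602.8, -122.2,  100. ])), ([458.2, 85.2], 0.47, array([575.1, -20.8, 100. ]))]
switch_tip [([134.8, 66.4], 0.9, array([ 589.5, -298.5,  146. ]))]
lamp_center [([252.7, 220.1], 0.63, array([ 720.3, -198.5,  100. ]))]
lamp_foot []
expected port px [256.7 107.1]
```

View pics/p11.png

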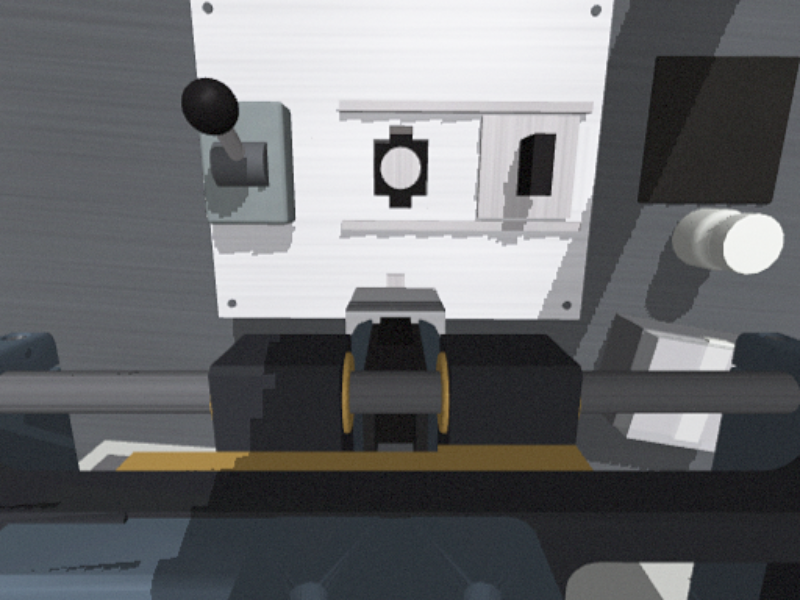

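The port is in clear view (square 374–428, slot rows 126–208, disc at 400,168). The held lamp's body edge is at (346..445, 310). I'll calculate from these.

```bash
python3 - <<'E'
from h import *
np.set_printoptions(precision=1,suppress=True)
f=env.grab_frame("wrist");s=env.state();k=1.5625;t=s["ee_pos"];print(t,s["ee_rot"])
d=np.abs(f["frame"].astype(int)[:,:,::-1]-cv2.imread("pics/w11.png")).mean();print("diff",d)
A=lambda u,z:atz(f,(u[0]/k,u[1]/k),z)
H=[A(u,80) for u in((208,8),(596,10),(567,305),(232,303))];print("holes",np.mean(H,0),np.linalg.norm(H[0]-H[1]),np.linalg.norm(H[1]-H[2]))
for v in(H[1]-H[0],H[2]-H[3]): print("yaw",np.degrees(np.arctan2(-v[0],v[1])))
g=f["frame"].mean(2)[70:145,225:290];m=(g<70).astype(np.uint8)
n,l,st,c=cv2.connectedComponentsWithStats(m);
for i in range(1,n):
    if st[i,4]>100:
        x,y,w,h,a=st[i];print("dark",x+225,y+70,w,h,a)
pj=A((401,167),80);print("port disc",A((400,168),75),"sq",pj)
zb=4+72+t[2]-269
p,q=A((346,310),zb),A((445,310),zb);v=q-p;print("body edge",np.linalg.norm(v),(p+q)/2,"yaw",np.degrees(np.arctan2(-v[0],v[1])))
e=np.array([-.997,-.078,0]);print("lamp centre",(p+q)/2-20*e,"tool",t)
E
```

```text
[ 691.3 -202.1  399. ] [-180.     0.  -175.5]
diff 4.103949652777778
holes [ 608.5 -204.7   80. ] 230.3259107427722 180.54629788148745
yaw 4.285914153222211
yaw 4.242508097972825
dark 241 85 34 47 718
port disc [ 608.6 -205.    75. ] sq [ 608.2 -204.5   80. ]
body edge 39.62846342224401 [ 670.  -203.1  206. ] yaw 4.596107390428257
lamp centre [ 689.9 -201.5  206. ] tool [ 691.3 -202.1  399. ]
```

```bash
python3 -m handwheel '[{"gripper":5,"travel":[0.028,0.0012,0],"twist":0.003},{"gripper":5,"travel":[0.028,0.0012,0],"twist":0},{"gripper":5,"travel":[0.0263,0.0012,0],"twist":0},{"gripper":5,"travel":[0,0,0],"twist":0},{"gripper":5,"travel":[0,0,0.02],"twist":0}]'
python3 -m handwheel '[{"gripper":5,"travel":[0,0,0.02],"twist":0},{"gripper":5,"travel":[0,0,0.008],"twist":0},{"gripper":5,"travel":[0,0,0],"twist":0},{"gripper":5,"travel":[0,0,0],"twist":0},{"gripper":5,"travel":[0,0,0],"twist":0}]'
python3 -m handwheel '[{"gripper":5,"travel":[0,0,0.003],"twist":0},{"gripper":5,"travel":[0,0,0.003],"twist":0},{"gripper":5,"travel":[0,0,0.002],"twist":0},{"gripper":5,"travel":[0,0,0],"twist":0},{"gripper":5,"travel":[0,0,0],"twist":0}]'
```

```text
time_s: 26.08
ee_pos: [608.6, -205.4, 383.5]
ee_rot: [-179.8, 0.5, -175.7]
force: [2.3, -0.8, -1.5]
gripper_width: 11.9
time_s: 26.5
ee_pos: [609.7, -205.2, 351.9]
ee_rot: [-179.9, 0.1, -175.7]
force: [1.0, 0.1, -2.3]
gripper_width: 11.7
time_s: 26.92
ee_pos: [609.1, -205.0, 342.7]
ee_rot: [-180.0, -0.0, -175.7]
force: [0.5, -0.1, -2.4]
gripper_width: 11.7
```

The foot is 2 mm below the deck face with no contact force, so it has entered the slot. Pushing on down.

```bash
python3 -m handwheel '[{"gripper":5,"travel":[0,0,0.003],"twist":0},{"gripper":5,"travel":[0,0,0.003],"twist":0},{"gripper":5,"travel":[0,0,0],"twist":0},{"gripper":5,"travel":[0,0,0],"twist":0}]' 60
python3 -m handwheel '[{"gripper":5,"travel":[0,0,0.003],"twist":0},{"gripper":5,"travel":[0,0,0.003],"twist":0},{"gripper":5,"travel":[0,0,0.003],"twist":0},{"gripper":5,"travel":[0,0,0],"twist":0},{"gripper":5,"travel":[0,0,0],"twist":0}]'
```

```text
time_s: 27.25
ee_pos: [609.3, -205.1, 337.5]
ee_rot: [-180.0, 0.1, -175.7]
force: [-0.6, 0.0, 2.5]
gripper_width: 11.5
time_s: 27.67
ee_pos: [609.3, -205.1, 328.2]
ee_rot: [-180.0, 0.1, -175.7]
force: [-0.2, -0.2, 5.6]
gripper_width: 11.9
```

```bash
python3 -m handwheel '[{"gripper":5,"travel":[0,0,0.002],"twist":0},{"gripper":5,"travel":[0,0,0.0015],"twist":0},{"gripper":5,"travel":[0,0,0],"twist":0},{"gripper":5,"travel":[0,0,0],"twist":0}]'
```

```text
time_s: 28.0
ee_pos: [609.3, -205.1, 325.0]
ee_rot: [-180.0, 0.1, -175.7]
force: [0.1, 0.3, 6.4]
gripper_width: 11.8
```

```bash
python3 -m handwheel '[{"gripper":5,"travel":[0,0,0.0008],"twist":0},{"gripper":5,"travel":[0,0,0],"twist":0.08},{"gripper":5,"travel":[0,0,0],"twist":0.1},{"gripper":5,"travel":[0,0,0],"twist":0.1}]'
python3 -m handwheel '[{"gripper":5,"travel":[0,0,0],"twist":0.1},{"gripper":5,"travel":[0,0,0],"twist":0.1},{"gripper":5,"travel":[0,0,0],"twist":0.1}]'
python3 -c "
from h import *
s=env.state();print(s['torque'],s['force'],s['ee_pos'])"
```

```text
time_s: 28.33
ee_pos: [609.2, -205.2, 324.4]
ee_rot: [-180.0, 0.1, 168.0]
force: [-0.6, -0.9, 7.4]
gripper_width: 11.4
time_s: 28.58
ee_pos: [609.2, -205.2, 324.4]
ee_rot: [-180.0, 0.1, 150.8]
force: [0.5, 0.2, 7.1]
gripper_width: 11.5
[-0.00123143  0.02744968  0.02159321] [0.52169254 0.20490496 7.11169983] [ 609.24328564 -205.2234729   324.39614049]
```

```bash
python3 -m handwheel '[{"gripper":5,"travel":[0,0,0],"twist":0.1},{"gripper":5,"travel":[0,0,0],"twist":0.1},{"gripper":5,"travel":[0,0,0],"twist":0.1},{"gripper":5,"travel":[0,0,0],"twist":0.1},{"gripper":5,"travel":[0,0,0],"twist":0.1}]'
python3 -m handwheel '[{"gripper":5,"travel":[0,0,0],"twist":0.1},{"gripper":5,"travel":[0,0,0],"twist":0.1},{"gripper":5,"travel":[0,0,0],"twist":0.1},{"gripper":5,"travel":[0,0,0],"twist":0.1},{"gripper":5,"travel":[0,0,0],"twist":0.09}]'
python3 -m handwheel '[{"gripper":5,"travel":[0,0,0],"twist":0},{"gripper":5,"travel":[0,0,0],"twist":0}]'
python3 -c "
from h import *
s=env.state();print(s['torque'],s['force'],s['ee_pos'])"
```

```text
time_s: 29.0
ee_pos: [609.2, -205.3, 324.4]
ee_rot: [180.0, 0.1, 122.2]
force: [-0.4, -0.4, 7.0]
gripper_width: 12.0
time_s: 29.42
ee_pos: [609.2, -205.3, 324.4]
ee_rot: [179.9, 0.1, 94.1]
force: [-0.2, -0.3, 6.0]
gripper_width: 11.1
time_s: 29.58
ee_pos: [609.2, -205.3, 324.4]
ee_rot: [179.9, 0.1, 94.3]
force: [-0.5, -0.4, 7.4]
gripper_width: 11.6
[-0.110941    0.06153359 -0.02663909] [-0.48309386 -0.39916143  7.44550939] [ 609.22132734 -205.25301725  324.40676013]
```

Turned to 94.3°, a full quarter turn at low torque. Letting it rise, then releasing.

```bash
python3 -m handwheel '[{"gripper":5,"travel":[0,0,-0.003],"twist":0},{"gripper":5,"travel":[0,0,-0.003],"twist":0},{"gripper":5,"travel":[0,0,-0.001],"twist":0},{"gripper":5,"travel":[0,0,0],"twist":0},{"gripper":5,"travel":[0,0,0],"twist":0}]'
python3 -m handwheel '[{"gripper":5,"travel":[0,0,-0.001],"twist":0},{"gripper":5,"travel":[0,0,0],"twist":0}]' 
python3 -m handwheel '[{"gripper":5,"travel":[0,0,-0.001],"twist":0},{"gripper":5,"travel":[0,0,0],"twist":0}]' 
python3 -c "
from h import *
s=env.state();print(s['torque'],s['force'],s['ee_pos'])"
```

```text
time_s: 30.0
ee_pos: [609.2, -205.3, 330.8]
ee_rot: [179.9, 0.1, 94.4]
force: [0.0, -1.5, 4.6]
gripper_width: 11.9
time_s: 30.17
ee_pos: [609.3, -205.3, 331.7]
ee_rot: [179.9, 0.1, 94.4]
force: [0.9, -1.5, 5.1]
gripper_width: 11.6
time_s: 30.33
ee_pos: [609.3, -205.2, 332.7]
ee_rot: [179.9, 0.0, 94.4]
force: [1.2, -2.2, 3.6]
gripper_width: 11.8
[-0.41033502 -0.40374019  0.0145596 ] [ 1.1857174  -2.16357496  3.5779263 ] [ 609.27855384 -205.24046322  332.67592383]
```

```bash
python3 -m handwheel '[{"gripper":5,"travel":[0,0,-0.001],"twist":0},{"gripper":5,"travel":[0,0,0],"twist":0}]'; python3 -m handwheel '[{"gripper":5,"travel":[0,0,0],"twist":0},{"gripper":5,"travel":[0,0,0],"twist":0}]'
```

```text
time_s: 30.5
ee_pos: [609.3, -205.2, 333.0]
ee_rot: [180.0, 0.0, 94.4]
force: [2.5, -2.9, 0.9]
gripper_width: 11.5
time_s: 30.67
ee_pos: [609.3, -205.2, 333.0]
ee_rot: [180.0, 0.0, 94.4]
force: [2.5, -3.6, -0.4]
gripper_width: 11.6
```

The upward force vanished at 333 mm, so the bar is seated in its groove. Releasing and checking.

```bash
python3 -m handwheel '[{"gripper":25,"travel":[0,0,0],"twist":0},{"gripper":40,"travel":[0,0,0],"twist":0},{"gripper":40,"travel":[0,0,0],"twist":0},{"gripper":40,"travel":[0,0,0],"twist":0}]'
python3 -m handwheel '[{"gripper":40,"travel":[0,0,-0.015],"twist":0},{"gripper":40,"travel":[0,0,-0.02],"twist":0},{"gripper":40,"travel":[0,0,-0.02],"twist":0},{"gripper":40,"travel":[0,0,-0.025],"twist":0},{"gripper":40,"travel":[0,0,0],"twist":0}]'
python3 -m handwheel '[{"gripper":10,"travel":[0,0.03,0],"twist":0},{"gripper":0,"travel":[0,0.03,0],"twist":0},{"gripper":0,"travel":[0,0,0],"twist":0},{"gripper":0,"travel":[0,0,0],"twist":0},{"gripper":0,"travel":[0,0,0],"twist":0}]'
python3 - <<'E'
from h import *
np.set_printoptions(precision=1,suppress=True)
s=env.state();print(s["ee_pos"],s["ee_rot"],s["gripper_width"])
F={c:env.grab_frame(c) for c in("scene","top","wrist")}
for n,pp in(("lamp_center",[609,-205,121]),("lamp_foot",[609,-205,68])):
  for c in F: print(n,c,[(np.round(r["uv"]),round(r["confidence"],2)) for r in env.pinpoint(c,n)[:3]],"exp",proj(F[c],pp))
for c in F: print("switch",c,[(np.round(r["uv"]),round(r["confidence"],2)) for r in env.pinpoint(c,"switch_tip")[:3]],"exp",proj(F[c],[590.6,-299,146]))
for c in F: cv2.imwrite(f"pics/fin_{c}.png",F[c]["frame"][:,:,::-1])
E
```

```text
time_s: 31.0
ee_pos: [608.7, -204.6, 333.0]
ee_rot: [-179.9, -0.1, 94.4]
force: [-0.0, -0.6, 0.6]
gripper_width: 35.0
time_s: 31.42
ee_pos: [609.5, -205.0, 418.7]
ee_rot: [179.5, 0.2, 94.4]
force: [0.4, 0.4, 1.5]
gripper_width: 36.5
time_s: 31.83
ee_pos: [668.5, -200.3, 412.5]
ee_rot: [-179.9, -0.0, 94.4]
force: [0.8, -0.3, -0.7]
gripper_width: 6.2
[ 668.5 -200.3  412.5] [-179.9   -0.    94.4] 6.2367624459926505
lamp_center scene [(array([338., 172.]), 0.71), (array([185., 227.]), 0.69)] exp [182.8 227.8]
lamp_center top [(array([118., 265.]), 0.7), (array([363., 169.]), 0.47)] exp [361.9 167.8]
lamp_center wrist [(array([194., 196.]), 0.73)] exp [193.2 193.1]
lamp_foot scene [(array([186., 242.]), 0.94), (array([354., 171.]), 0.62)] exp [184.9 241.4]
lamp_foot top [(array([ 98., 255.]), 0.72), (array([357., 171.]), 0.69)] exp [357.2 172.3]
lamp_foot wrist [(array([204., 182.]), 0.94)] exp [202.5 182.3]
switch scene [(array([146., 224.]), 0.68), (array([325., 195.]), 0.58)] exp [146.5 224.4]
switch top [] exp [401.7 173.1]
switch wrist [(array([169., 292.]), 0.53)] exp [166.3 291.5]
```

The networks put the lamp's foot and centre within about 2 px of the locked position in all three views. Now the switch: closed fingers, approaching from the robot side.

```bash
python3 -m handwheel '[{"gripper":0,"travel":[-0.0231,-0.0308,0],"twist":0},{"gripper":0,"travel":[-0.0231,-0.0308,0],"twist":0},{"gripper":0,"travel":[-0.0231,-0.0308,0],"twist":0},{"gripper":0,"travel":[-0.0231,-0.0308,0],"twist":0},{"gripper":0,"travel":[0,0,0],"twist":0}]'
python3 -m handwheel '[{"gripper":0,"travel":[0,0,0.03],"twist":0},{"gripper":0,"travel":[0,0,0.03],"twist":0},{"gripper":0,"travel":[0,0,0.028],"twist":0},{"gripper":0,"travel":[0,0,0],"twist":0},{"gripper":0,"travel":[0,0,0],"twist":0}]'
python3 -m handwheel '[{"gripper":0,"travel":[0,0.01,0],"twist":0},{"gripper":0,"travel":[0,0.01,0],"twist":0},{"gripper":0,"travel":[0,0.01,0],"twist":0},{"gripper":0,"travel":[0,0.01,0],"twist":0},{"gripper":0,"travel":[0,0.01,0],"twist":0}]'
python3 -m handwheel '[{"gripper":0,"travel":[0,0.005,0],"twist":0},{"gripper":0,"travel":[0,0.003,0],"twist":0},{"gripper":0,"travel":[0,0,0],"twist":0}]'
```

```text
time_s: 32.85
ee_pos: [548.8, -305.6, 414.0]
ee_rot: [-179.8, 0.1, 94.1]
force: [-0.5, -0.4, 0.3]
gripper_width: 0.1
time_s: 33.27
ee_pos: [553.2, -301.7, 324.5]
ee_rot: [-179.9, -0.1, 94.4]
force: [0.7, -0.7, 0.5]
gripper_width: 0.5
time_s: 33.68
ee_pos: [604.5, -298.0, 326.6]
ee_rot: [179.9, 0.1, 94.4]
force: [-0.8, -0.8, 2.5]
gripper_width: 0.7
time_s: 33.93
ee_pos: [611.9, -297.3, 325.0]
ee_rot: [180.0, -0.0, 94.4]
force: [0.0, -0.3, -0.2]
gripper_width: 0.7
```

```bash
for i in 1; do python3 -m handwheel '[{"gripper":0,"travel":[0,0.002,0],"twist":0},{"gripper":0,"travel":[0,0,0],"twist":0}]'; done
python3 -m handwheel '[{"gripper":0,"travel":[0,0.002,0],"twist":0},{"gripper":0,"travel":[0,0,0],"twist":0}]'
python3 - <<'E'
from h import *
F={c:env.grab_frame(c) for c in("scene","top")}
P=np.array([608.5,-204.3,80]);ex=np.array([.997,.077,0]);ey=np.array([-.077,.997,0])
on=P-93*ey+24*ex+[0,0,66];off=P-93*ey-24*ex+[0,0,66]
for c in F: print(c,[(np.round(r["uv"]),round(r["confidence"],2)) for r in env.pinpoint(c,"switch_tip")[:3]],"on",proj(F[c],on),"off",proj(F[c],off))
E
```

```text
time_s: 34.1
ee_pos: [613.0, -297.3, 325.1]
ee_rot: [-180.0, -0.0, 94.4]
force: [-0.4, -0.0, -0.1]
gripper_width: 0.1
time_s: 34.27
ee_pos: [614.7, -297.3, 325.1]
ee_rot: [-179.9, -0.0, 94.3]
force: [-1.0, -0.9, -0.1]
gripper_width: 0.3
scene [(array([283., 271.]), 0.72), (array([182., 239.]), 0.66), (array([152., 235.]), 0.5)] on [150.0390563  235.51579322] off [146.61232612 224.66606405]
top [] on [399.36345716 154.292595  ] off [401.60806396 172.6666275 ]
```

```bash
python3 -m handwheel '[{"gripper":0,"travel":[0,0.002,0],"twist":0},{"gripper":0,"travel":[0,0,0],"twist":0}]'
python3 -m handwheel '[{"gripper":0,"travel":[0,0.002,0],"twist":0},{"gripper":0,"travel":[0,0,0],"twist":0}]'
python3 -m handwheel '[{"gripper":0,"travel":[0,0.001,0],"twist":0},{"gripper":0,"travel":[0,0,0],"twist":0}]'
```

```text
time_s: 34.63
ee_pos: [616.9, -297.2, 325.4]
ee_rot: [-180.0, 0.0, 94.4]
force: [-2.8, -0.5, -0.7]
gripper_width: 0.3
time_s: 34.8
ee_pos: [617.9, -297.1, 325.3]
ee_rot: [-179.7, -0.0, 94.4]
force: [-6.2, -0.8, 1.2]
gripper_width: 0.5
time_s: 34.97
ee_pos: [618.3, -297.1, 325.3]
ee_rot: [-179.6, -0.0, 94.4]
force: [-9.0, -0.3, 2.0]
gripper_width: 0.0
```

The lever is firm against its stop (−9 N). I'll back off, rise clear and check everything.

```bash
python3 -m handwheel '[{"gripper":0,"travel":[0,-0.02,0],"twist":0},{"gripper":0,"travel":[0,-0.03,0],"twist":0},{"gripper":0,"travel":[0,0,-0.035],"twist":0},{"gripper":0,"travel":[0,0,-0.035],"twist":0},{"gripper":0,"travel":[0,0,-0.03],"twist":0}]'
python3 -m handwheel '[{"gripper":0,"travel":[0,-0.03,0],"twist":0},{"gripper":0,"travel":[0,-0.03,0],"twist":0},{"gripper":0,"travel":[0,-0.03,0],"twist":0},{"gripper":0,"travel":[0,0,0],"twist":0},{"gripper":0,"travel":[0,0,0],"twist":0}]'
python3 - <<'E'
from h import *
np.set_printoptions(precision=1,suppress=True)
F={c:env.grab_frame(c) for c in("scene","top","wrist")};s=env.state();print(s["ee_pos"],s["force"])
P=np.array([608.5,-204.3,80]);ex=np.array([.997,.077,0]);ey=np.array([-.077,.997,0])
E={"switch_tip":P-93*ey+24*ex+[0,0,66],"lamp_foot":P-[0,0,12],"lamp_center":P+[0,0,41],"shutter_tab":P+80*ey+[0,0,20]}
for n,p in E.items():
  for c in F: print(n,c,[(np.round(r["uv"]),round(r["confidence"],2)) for r in env.pinpoint(c,n)[:3]],"exp",proj(F[c],p))
for n,a in(("blank_center",[(323,192),(169,200)]),("amber_bottle",[(332,256),(209,129)]),("jar",[(271,240),(263,168)]),("screwdriver",[(205,205),(314,264)]),("vial_rack",[(156,209),(373,276)]),("wrench",[(252,194),(254,255)])):
  print(n,a,[[np.round(r["uv"]) for r in env.pinpoint(c,n)[:1]] for c in("scene","top")])
# wing direction in top/wrist view
f0=cv2.imread("pics/top.png").astype(int);d=np.abs(F["top"]["frame"][:,:,::-1].astype(int)-f0).max(2)>60
n,l,st,c=cv2.connectedComponentsWithStats(d.astype(np.uint8))
print([tuple(x) for x in st[1:] if x[4]>30])
E
```

```text
time_s: 35.38
ee_pos: [569.7, -300.6, 427.4]
ee_rot: [179.9, 0.0, 94.3]
force: [0.8, 0.4, 0.3]
gripper_width: 0.4
time_s: 35.8
ee_pos: [479.6, -307.6, 426.6]
ee_rot: [179.8, 0.1, 94.3]
force: [1.0, -0.3, 0.8]
gripper_width: 0.2
[ 481.3 -307.6  425.7] [ 0.6  0.6 -0.2]
switch_tip scene [(array([153., 238.]), 0.43)] exp [150.  235.5]
switch_tip top [(array([400., 155.]), 0.53)] exp [399.4 154.3]
switch_tip wrist [(array([420., 192.]), 0.79)] exp [422.1 195.6]
lamp_foot scene [(array([185., 240.]), 0.68), (array([351., 168.]), 0.54), (array([260., 228.]), 0.47)] exp [185.1 241.2]
lamp_foot top [(array([100., 256.]), 0.75), (array([169., 200.]), 0.68), (array([357., 172.]), 0.59)] exp [356.9 172.5]
lamp_foot wrist [(array([378.,  98.]), 0.75)] exp [372.4  98.5]
lamp_center scene [(array([184., 229.]), 0.97), (array([186., 241.]), 0.51), (array([336., 174.]), 0.5)] exp [183.  227.6]
lamp_center top [(array([118., 264.]), 0.68), (array([365., 166.]), 0.67), (array([203., 126.]), 0.4)] exp [361.6 168. ]
lamp_center wrist [(array([396.,  96.]), 0.88)] exp [395.4  93.8]
shutter_tab scene [(arr
[... 1803 characters left out ...]
 np.int32(12), np.int32(42)), (np.int32(499), np.int32(240), np.int32(7), np.int32(21), np.int32(112)), (np.int32(492), np.int32(253), np.int32(8), np.int32(26), np.int32(157)), (np.int32(315), np.int32(266), np.int32(9), np.int32(5), np.int32(31)), (np.int32(495), np.int32(284), np.int32(17), np.int32(13), np.int32(119)), (np.int32(377), np.int32(297), np.int32(38), np.int32(53), np.int32(484)), (np.int32(388), np.int32(318), np.int32(97), np.int32(66), np.int32(2674)), (np.int32(301), np.int32(359), np.int32(41), np.int32(25), np.int32(736)), (np.int32(340), np.int32(373), np.int32(21), np.int32(11), np.int32(130)), (np.int32(230), np.int32(374), np.int32(40), np.int32(10), np.int32(190))]
```

All checks agree. The wing's dark patch in the top view is 14×7 px and lies along the station's y. Handing in.

```bash
python3 -c "
from h import *
print(env.job_done())"
```

```text
the job is handed in; nothing more can be done
None
```

I finished every step and handed the job in at about 36 s; handing in gives no verdict.

**What I did:**
- **Shutter:** I gripped its tab and slid it to the end stop.
- **Lamp on the pad:** I took the lamp by its body and tipped it upright by dragging its foot along the rubber pad, because the tool can't tilt. The first drag didn't turn it and the foot slid, so it took several drags. I then let go, and it stood alone about 5 mm from the pad's centre.
- **Locking in the port:** I took the lamp by its wing, put the cross-bar into the slot and pushed it down about 20 mm. I turned it a quarter turn clockwise and let it rise. The spring load left the gripper with the foot about 12 mm below the deck face, and I let go.
- **Switch:** I pushed the lever until it stopped firmly, at about 9 N.

**Last checks:**
- **Lamp, shutter tab and switch ball:** the networks put them within about 6 pixels of where they should be in all three cameras. They also reported some weaker false matches and the purple look-alike.
- **Cross-bar:** in the top view the wing lies along the port's y.
- **Bystanders:** the blanking cartridge, bottle, jar, screwdriver, vial rack and wrench were within 3 to 4 pixels of their starting places. The networks never found the tip box, so I could not check it by measurement; the arm did not go near it at low height.
- **Robot:** the arm was clear of everything at the end.

The 12 mm lock depth comes from the tool height. The spring force read about 2 mm shallower just before the lamp seated.

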